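Change the arbor in a tilted test-head spindle

TASK

Change the arbor on the tilted test head: first lift the orange-banded arbor out of the spindle and stand it in the rack's free place (the one with the orange ring), then take the blue-banded arbor from the rack and seat it fully home in the spindle, flange flat on the face with its slots over the two drive dogs. Lower the arbors in rather than dropping them, let go, and leave the yellow-banded arbor and everything else on the bench where it is.

Things in the scene. Friction and masses are not known exactly. Their poses are not given: they have to be found in the camera images.
- spindle_face (a point): Centre of the spindle's mouth, on its flat steel face (54 mm across, about 185 mm above the table). z points out of the spindle along its axis, 30 degrees from vertical, leaning away from the robot, towards the head's +x side (heading varies by 0.35 rad); x runs along the line through the two drive dogs. A seated arbor's flange lies flat on the face with a dog in each slot, either way round.
- spindle: The locked spindle (does not turn), same frame as spindle_face. Its bore tapers from 34 mm at the mouth to 20 mm at 52 mm depth: 1 mm of room round a seated arbor. The dogs are dark blocks on the face, 18.5 to 27 mm from the centre along +x and -x, 13 mm wide, 8 mm high. An arbor whose slots miss them stands 8 mm proud.
- orange_grip (a point): Grip point of the arbor with an orange band round the top of its body; at the start it rests loose in the spindle. On its axis inside the round body, 32 mm from the flange's underside. Axes as blue_grip. Same shape and size as the blue-banded one.
- blue_grip (a point): Grip point of the arbor with a blue band, upright in the rack at the start and turned any way about its axis. The point is on the axis inside its round body (36 mm diameter, 10 to 50 mm from the flange's underside), 32 mm from the flange's underside. z runs along the axis away from the taper, x towards one of its two slots.
- yellow_grip (a point): Grip point (as blue_grip) of the arbor with a yellow band, standing in the rack. Same shape as the others. It stays there.
- orange_place: The rack's free place, marked by a flat orange ring (69 mm outside, 39 mm inside) round its hole. Origin at the centre of the hole on the rack's top, which is 75 mm above the table; z up, y along the row of three holes (85 mm apart). The hole is 36 mm across and goes right through the 18 mm thick top plate; an arbor hangs in it with its flange resting on the plate, in any rotation.
- rack: Black rack plate, 76 by 251 by 75 mm high on two aluminium end feet, fixed; origin at table level under its centre, its long side along y.
- head: Test head, fixed: grey base 170 by 150 by 30 mm with two blue side cheeks (outer faces 124 mm apart) up to 155 mm high, a grey spindle housing of 84 mm diameter between them, leaning to +x. Origin at table level under its centre.
- post: Fixed slim post with a small black sensor box on top, 202 mm high, base 48 mm across; origin at its foot.
- blue_arbor: The blue-banded steel arbor, 104 mm long, 0.4 to 0.7 kg. Origin at the middle of its flange's underside, axes as blue_grip. Below it a taper 48 mm long, 32 mm wide at the flange, 18 mm at the tip. Flange 50 mm across, 10 mm thick, with two open slots 17 mm wide through its rim towards +x and -x. Above: round body to 50 mm, then a stub 14 mm wide to 56 mm.
- orange_arbor: The orange-banded arbor, same shape as the blue-banded one. Origin at the middle of its flange's underside.
- jar: White jar with red cap, 44 mm across, 60 mm high, loose; origin under its centre. Leave alone.
- meter: Red hand multimeter lying flat, 160 by 80 by 36 mm, loose; origin under its centre. Leave alone.
- relay: Black relay block, 28 by 28 by 26 mm, loose; origin under its centre. Leave alone.
- driver: Screwdriver with yellow handle lying on the table, about 200 mm long along x, loose. Leave alone.
- tape: Black roll of tape lying flat, 90 mm across, 22 mm high, loose; origin under its centre. Leave alone.
- fuse_bin: Blue open bin, 90 by 130 by 50 mm, loose; origin under its centre. Leave alone.

How it is judged:
By the outcome, as a careful person would: the job done as asked, in the order asked, and still so for the second after the job is handed in, with the robot touching nothing.
It also fails if it takes over 69 s, if anything falls off the work surface, if the arm or the gripper's body presses on something with over 40 N, if the wrist force passes 120 N, or if a joint passes its speed limit or range.

ROBOT

A 7-joint arm with a two-finger parallel gripper is mounted at the origin on the work surface. World frame = base frame: x ahead of the robot, y to its left, z up, the work surface at z = 0. Lengths are in m, angles in rad, forces in N, time in s.
With the tool pointing down it reaches from about 0.4 to 0.85 m from the base axis. Payload 4.5 kg.
Tool frame: the origin (TCP) lies between the finger pads; the fingertips stand 22 mm ahead of it and the grasp point (between the pads) lies 3 mm ahead of it; z points along the fingers, y is the direction in which the jaws open and shut (so a half turn about z gives the same grasp; the last joint's range is limited). The gripper opens to 88 mm and grips with 3 to 60 N. Pads are 18 mm wide; open, the fingers measure 123 mm over their backs; the gripper's body (75 mm by 187 mm) begins 45 mm behind the grasp point.
Start: joints at [-1.143, 0.689, -0.195, 1.565, 0.157, 0.902, -0.215], TCP at [0.24, 0.577, 0.229] pointing down, gripper open.
Joint ranges: [-3.01, 3.01], [-0.46, 2.08], [-1.47, 1.51], [0.13, 2.56], [-1, 4.14], [0.04, 2.09], [-2.66, 2.66]. Speed limits (rad/s): [2.57, 2.57, 3.14, 3.14, 3.14, 3.14, 3.14].

INTERFACE

Orientations are given as [roll, pitch, yaw] about the fixed x, y, z axes, in that order (R = Rz(yaw) Ry(pitch) Rx(roll)).
In Python, from bench import manip gives the robot as it stands. The module is installed in compiled form; this text tells all that it offers.
- The arm moves only by the tool apply_moves, never from a script. Its argument "motion" is a list that holds one entry, the list of rows, each a list of 7 numbers: the opening, from 0 (shut) to 1 (fully open), then the shift along the tool's x, y, z in m, then the turn, a rotation vector about the tool's x, y, z in degrees. In form: [[[jaw, dx, dy, dz, wx, wy, wz], ...]]. A call has 1 to 8 rows; each row is the pose to reach, as a shift and turn from the pose commanded when the call began, along the tool's axes at that moment; what a row does not reach only later rows make up. A row lasts 1/12 s, in which the tool goes at most 41.7 mm and 7.16 degrees, less where a joint would pass 70% of its speed; a pose out of reach is approached as far as the arm can. A call with a gripper value outside its range is refused whole. The fingers move at their own pace and stop on an object; "newtons" is the grip in N (left out, the last holds). Time passes only in rows, so rows that repeat a pose let the fingers close. It gives the time, the measured TCP pose, the force and the opening at its end, in the units of the state.
- manip.get_state(): the state, without advancing time (a new reading comes with each control period).
- manip.camera(name): name is "scene" or "top" or "wrist"; returns the picture (420x560x3 uint8, red, green, blue); there is no depth.
- manip.camera_model(name): a dict with "mtx" (3x3 intrinsics, pixels), "dist_coeffs" ([k1, k2, p1, p2, k3] as OpenCV has them; the pictures are not rectified), "T" (4x4, takes a point from camera to world coordinates); the wrist camera has in their place "hand_eye" (4x4, takes a point from camera to tool coordinates, whose origin is the TCP and whose axes are the flange's). Camera axes: x right, y up, looking along -z (the intrinsics and any distortion apply to the point x, -y, -z); pixel columns grow to the right and rows downward; lengths in m; the calibration is good to about 2 mm. A picture is of the moment at which its call begins: read the wrist's pose just before it. camera_model takes no time and is no camera call.
- manip.close_job(): hands the job in, once; it reports no verdict.
Trained networks look in the newest picture that a camera, given by its name, has taken for a name from the list of things; names that differ only in an ending like _2 or _b are one class to them, and where a whole thing is asked for, a point or a joint stands for the part that bears it (a point fixed in the world has none). Each returns a list of dicts, best first, with "score" (0 to 1); they miss things now and then, are a little off and sometimes report something else, mostly with a low value. They report only what shows in the picture. A call takes as long as a camera call.
- manip.boxes_of(target, camera): "at" ([column, row] in pixels, amid what is visible of it).
The state is a dict: "time_s": time; "q": joint angles; "joint_velocities": joint speeds; "joint_efforts": joint torques, N m; "tcp_pos": TCP position; "orientation": TCP orientation; "ft_force": force on the tool from outside, world axes, zero at the start; "wrist_torque": the same for the moment, N m; "width": finger opening in m.
Only numpy, scipy, OpenCV 4.12 (cv2) and the standard library are available. Lean on these libraries where they do the work, as an engineer would, in place of code of your own. Each camera call takes 0.05 s, during which the arm holds its last target.

## Working session

There is one attempt and no reset: what is moved stays moved. The work goes in short steps, Python scripts to look and compute and a tool call to move; the robot and the scene stay as the last step left them, time stands still between calls to the robot, and variables do not carry over. Pictures are saved under pics/ and viewed, and the job is handed in when it is done.

Besides the shell and the picture viewer there is one more tool, called after "Call:" in YAML: its name, and indented under it one key for each argument. apply_moves: Moves the arm, as the interface text tells. Its arguments: {"type":"object","properties":{"motion":{"type":"array","items":{"type":"array","items":{"type":"array","items":{"type":"number"}}}},"newtons":{"type":"number"}},"required":["motion"]}

```bash
mkdir -p pics; ls; python3 - <<'E'
from bench import manip
import cv2
s=manip.get_state();print({k:s[k] for k in s})
for c in("scene","top","wrist"):
    im=manip.camera(c);cv2.imwrite(f"pics/a_{c}.png",im[:,:,::-1])
    m=manip.camera_model(c);print(c,{k:__import__('numpy').round(v,4).tolist() for k,v in m.items()})
E
```

```text
pics
{'time_s': 0.0, 'q': array([-1.14320148,  0.68997658, -0.19449163,  1.5663225 ,  0.15730198,
        0.90250443, -0.21510464]), 'joint_velocities': array([ 0.00025514,  0.00095678, -0.00202647, -0.00059549,  0.00164491,
        0.00057816,  0.00015364]), 'joint_efforts': array([ 7.19655909e-04, -5.27557218e+01, -1.26632206e+00, -1.53422678e+01,
       -5.25220740e-02,  6.54026109e-03,  1.70827293e-04]), 'tcp_pos': array([0.23962265, 0.57654498, 0.22791984]), 'orientation': array([-3.13977809e+00,  1.48598911e-04,  2.74785904e+00]), 'ft_force': array([-0.18092865, -0.33176023, -0.01951257]), 'wrist_torque': array([ 0.01204304,  0.01211204, -0.02213318]), 'width': 0.08803986371335756}
scene {'mtx': [[514.7778, 0.0, 279.5199], [0.0, 514.7778, 213.3515], [0.0, 0.0, 1.0]], 'dist_coeffs': [-0.035, 0.0, 0.0, 0.0, 0.0], 'T': [[0.6723, -0.5635, 0.4801, 1.1935], [0.7402, 0.5028, -0.4465, -0.5873], [0.0102, 0.6555, 0.7551, 1.092], [0.0, 0.0, 0.0, 1.0]]}
top {'mtx': [[395.6664, 0.0, 284.7817], [0.0, 395.6664, 208.6113], [0.0, 0.0, 1.0]], 'dist_coeffs': [-0.0059, 0.0, 0.0, 0.0, 0.0], 'T': [[0.0163, 0.9877, -0.1554, 0.4084], [-0.9999, 0.0164, -0.0005, 0.0093], [0.0021, 0.1554, 0.9879, 1.2512], [0.0, 0.0, 0.0, 1.0]]}
wrist {'mtx': [[348.3693, 0.0, 284.7503], [0.0, 348.3693, 206.1849], [0.0, 0.0, 1.0]], 'dist_coeffs': [-0.0591, 0.0, 0.0, 0.0, 0.0], 'hand_eye': [[-0.0003, 0.9604, 0.2785, 0.0717], [1.0, 0.0004, -0.0, -0.0009], [-0.0001, 0.2785, -0.9604, -0.1545], [0.0, 0.0, 0.0, 1.0]]}
```

View pics/a_scene.png

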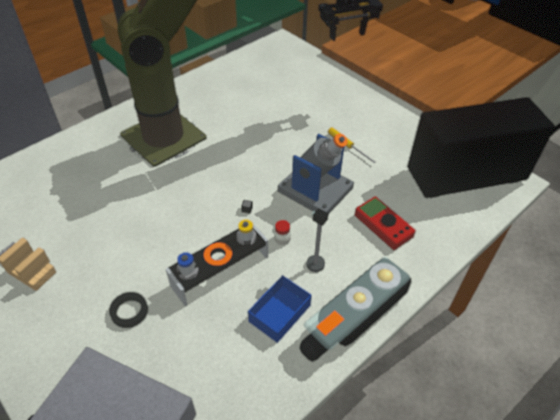

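View pics/a_top.png

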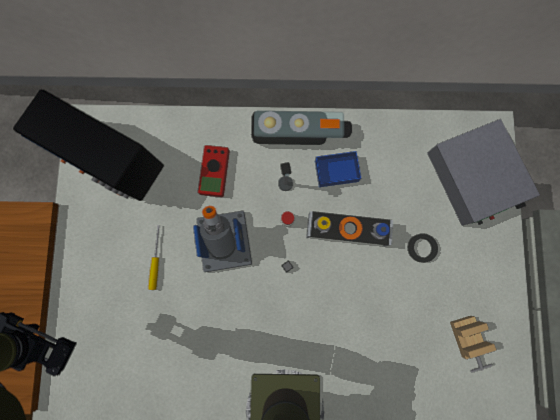

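View pics/a_wrist.png

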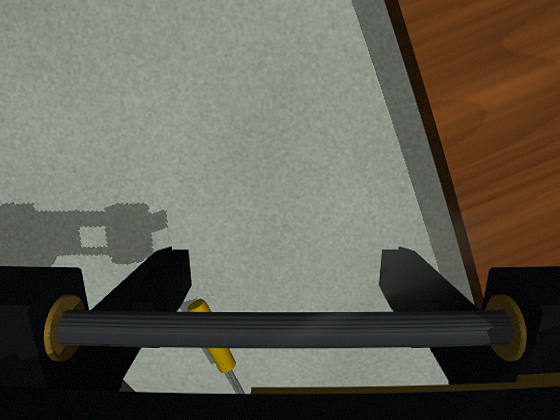

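```bash
cat > h.py <<'E'
from bench import manip
import numpy as np, cv2
from scipy.spatial.transform import Rotation as Ro
F=np.diag([1.,-1,-1])
def Ttool(s=None):
    s=s or manip.get_state();T=np.eye(4);T[:3,:3]=Ro.from_euler('xyz',s['orientation']).as_matrix();T[:3,3]=s['tcp_pos'];return T
def camT(c,s=None):
    m=manip.camera_model(c)
    return (np.array(m['T']) if c!='wrist' else Ttool(s)@np.array(m['hand_eye'])),np.array(m['mtx']),np.array(m['dist_coeffs'])
def ray(c,px,s=None):
    T,K,D=camT(c,s)
    u=cv2.undistortPoints(np.array(px,float).reshape(-1,1,2),K,D).reshape(-1,2)
    d=np.c_[u,np.ones(len(u))]@F.T@T[:3,:3].T
    return T[:3,3],d/np.linalg.norm(d,axis=1)[:,None]
def onz(c,px,z,s=None):
    o,d=ray(c,px,s);return o+d*((z-o[2])/d[:,2])[:,None]
def tri(l): # list of (c,px,s)
    A=np.zeros((3,3));b=np.zeros(3)
    for c,p,s in l:
        o,d=ray(c,p,s);P=np.eye(3)-np.outer(d[0],d[0]);A+=P;b+=P@o
    return np.linalg.solve(A,b)
def proj(c,X,s=None):
    T,K,D=camT(c,s);X=np.atleast_2d(X);C=(X-T[:3,3])@T[:3,:3]@F
    return cv2.projectPoints(C.reshape(-1,1,3),np.zeros(3),np.zeros(3),K,D)[0].reshape(-1,2)
def crop(im,c,r,w,h,k,name):
    x0,y0=int(c-w//2),int(r-h//2);x0=max(x0,0);y0=max(y0,0)
    o=cv2.resize(im[y0:y0+h,x0:x0+w,::-1],None,fx=k,fy=k,interpolation=cv2.INTER_CUBIC);cv2.imwrite(f'pics/{name}.png',o);print(name,'origin',x0,y0,'k',k)
E
python3 - <<'E'
from h import *
for c in("scene","top"):
    im=manip.camera(c)
    if c=='top': crop(im,225,235,100,80,8,'b_th');crop(im,350,225,110,80,7,'b_tr')
    else: crop(im,320,170,100,80,8,'b_sh');crop(im,215,250,110,80,7,'b_sr')
    for n in("orange_grip","blue_grip","yellow_grip","orange_place","spindle_face","post","head","rack","jar"):
        print(c,n,[(np.round(b['at'],1).tolist(),round(b['score'],2)) for b in manip.boxes_of(n,c)[:2]])
E
```

```text
b_sh origin 270 130 k 8
b_sr origin 160 210 k 7
scene orange_grip [([338.2, 142.7], 0.6), ([217.1, 249.1], 0.36)]
scene blue_grip []
scene yellow_grip [([247.1, 233.8], 0.55)]
scene orange_place [([221.6, 257.6], 0.9)]
scene spindle_face [([322.7, 158.6], 0.97)]
scene post [([244.7, 234.1], 0.58)]
scene head [([317.2, 177.7], 0.97), ([278.4, 307.9], 0.35)]
scene rack [([213.1, 264.6], 0.73)]
scene jar [([285.8, 232.3], 0.92), ([321.8, 156.8], 0.47)]
b_th origin 175 195 k 8
b_tr origin 295 185 k 7
top orange_grip [([211.1, 217.8], 0.9)]
top blue_grip [([380.3, 232.0], 0.53)]
top yellow_grip [([323.3, 224.7], 0.62), ([287.9, 269.4], 0.58)]
top orange_place [([355.5, 219.6], 0.5)]
top spindle_face [([218.8, 236.9], 0.71), ([337.1, 166.8], 0.63)]
top post [([281.7, 180.4], 0.71), ([223.9, 244.6], 0.52)]
top head [([220.6, 245.5], 0.84), ([212.1, 173.0], 0.19)]
top rack [([339.1, 229.1], 0.8)]
top jar [([208.2, 220.2], 0.64), ([290.0, 217.4], 0.56)]
```

View pics/b_th.png

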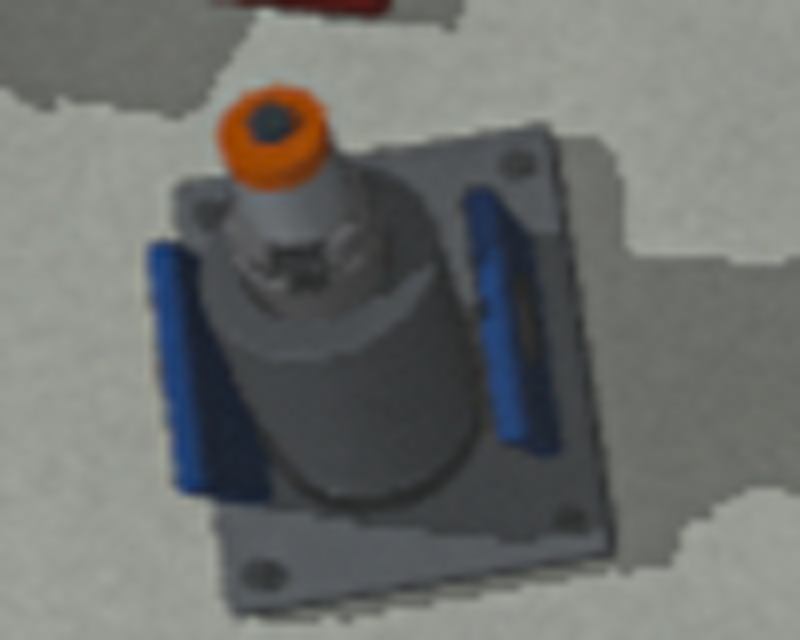

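View pics/b_tr.png

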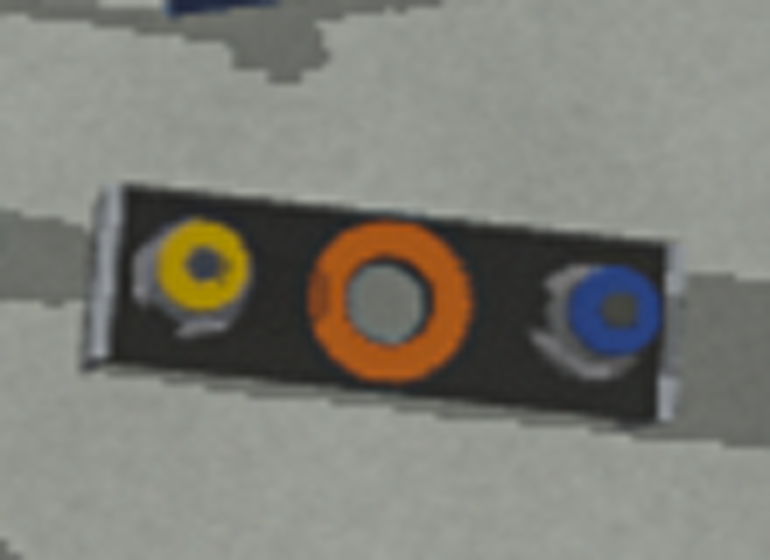

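View pics/b_sh.png

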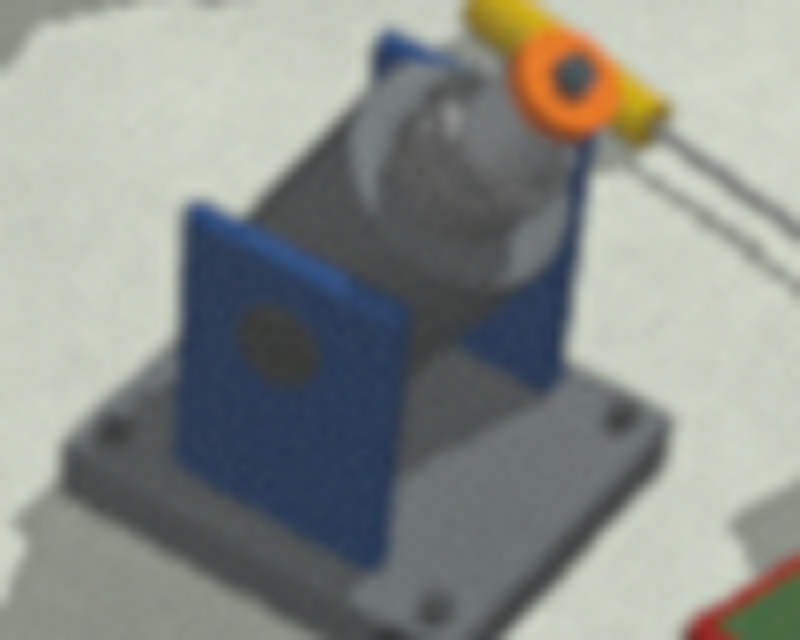

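View pics/b_sr.png

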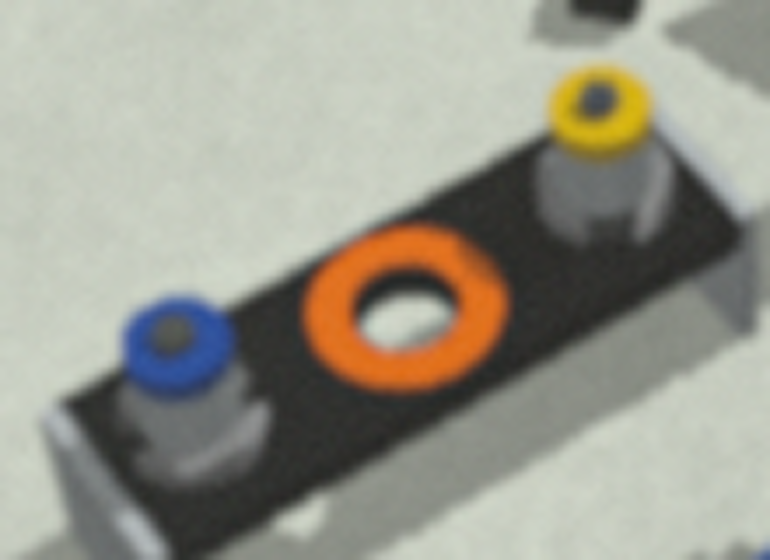

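```bash
python3 - <<'E'
from h import *
f=lambda o,u,k:[o[0]+(u[0]+.5)/k-.5,o[1]+(u[1]+.5)/k-.5]
st=tri([("top",f((175,195),(273,123),8),None),("scene",f((270,130),(575,74),8),None)]);print('orange stub top',st)
# head corners at z=.03 (base top)
cs=[f((175,195),u,8) for u in [(175,185),(545,125),(608,545),(238,612)]]
P=onz('top',cs,.03);print(P.round(4),P.mean(0));
print('heading',np.degrees(np.arctan2(*( (P[0]+P[1]-P[2]-P[3])[[1,0]]))))
print('dists',np.linalg.norm(P-np.roll(P,1,0),axis=1))
for nm,u1,u2 in(('blue',(617,312),(174,333)),('yellow',(207,264),(598,100))):
    print(nm,tri([("top",f((295,185),u1,7),None),("scene",f((160,210),u2,7),None)]),onz('top',f((295,185),u1,7),.131),onz('scene',f((160,210),u2,7),.131))
print('hole',onz('top',f((295,185),(388,302),7),.075),onz('scene',f((160,210),(406,306),7),.075))
R=onz('top',[f((295,185),u,7) for u in[(110,187),(672,242),(660,420),(92,362)]],.075);print(R,R.mean(0))
print('post',onz('top',[285.5,168],.2),onz('scene',[320,216],.2),onz('scene',[316,264],.0))
E
```

```text
orange stub top [0.56306086 0.20929473 0.2285889 ]
[[0.5674 0.2843 0.03  ]
 [0.5934 0.1412 0.03  ]
 [0.4314 0.1118 0.03  ]
 [0.4038 0.252  0.03  ]] [0.49900099 0.19732488 0.03      ]
heading 10.735055652591768
dists [0.16677966 0.14550295 0.16462641 0.14292105]
blue [ 0.53119906 -0.2706103   0.12523066] [[ 0.53017192 -0.26976141  0.131     ]] [[ 0.53562474 -0.2719704   0.131     ]]
yellow [ 0.54817533 -0.10278092  0.12649381] [[ 0.54707358 -0.10304467  0.131     ]] [[ 0.55173199 -0.10433251  0.131     ]]
hole [[ 0.53894338 -0.18595547  0.075     ]] [[ 0.54177084 -0.18628171  0.075     ]]
[[ 0.58661789 -0.06696247  0.075     ]
 [ 0.56677793 -0.30797166  0.075     ]
 [ 0.49052326 -0.30096192  0.075     ]
 [ 0.51122793 -0.05978056  0.075     ]] [ 0.53878675 -0.18391915  0.075     ]
post [[0.68622269 0.00964466 0.2       ]] [[0.69398929 0.00379984 0.2       ]] [[0.69086447 0.01202478 0.        ]]
```

```bash
cat >> h.py <<'E'
def Rtool(a,xdir):
    a=np.array(a)/np.linalg.norm(a);z=-a;x=np.array(xdir,float);x-=z*(x@z);x/=np.linalg.norm(x)
    return np.c_[x,np.cross(z,x),z]
def delta(p,R,s=None):
    T=Ttool(s);d=T[:3,:3].T@(np.array(p)-T[:3,3]);w=Ro.from_matrix(T[:3,:3].T@R).as_rotvec(degrees=True)
    print('shift mm',(d*1e3).round(1),'turn deg',w.round(2),'|d|',round(np.linalg.norm(d),3),'|w|',round(np.linalg.norm(w),1));return d,w
def ax(hdeg,t=30):
    h=np.radians(hdeg);t=np.radians(t);return np.array([np.sin(t)*np.cos(h),np.sin(t)*np.sin(h),np.cos(t)])
E
python3 - <<'E'
from h import *
a=ax(10.7);f=np.array([.5355,.204,.185])
R=Rtool(a,[-np.cos(np.radians(10.7)),-np.sin(np.radians(10.7)),0])
delta(f+.155*a,R)
E
```

```text
shift mm [-481.1 -188.6  -90.5] turn deg [  8.71  29.15 -32.49] |d| 0.525 |w| 44.5
```

Call:
apply_moves:
  motion:
    - [[1,-0.04,-0.015,-0.02,1,4,-4],[1,-0.08,-0.03,-0.04,2,8,-8],[1,-0.12,-0.045,-0.06,3.3,11,-12],[1,-0.155,-0.06,-0.07,4.4,14.5,-16.2],[1,-0.19,-0.075,-0.08,5.5,18.2,-20.3],[1,-0.225,-0.09,-0.09,6.5,21.8,-24.3],[1,-0.26,-0.1,-0.09,7.6,25.5,-28.4],[1,-0.295,-0.115,-0.09,8.71,29.15,-32.49]]

```text
time_s: 1.82
tcp_pos: [0.4703, 0.3562, 0.3202]
orientation: [3.138, -0.524, -2.952]
ft_force: [0.7, 2.0, -0.9]
width: 0.0881
```

```bash
python3 - <<'E'
from h import *
a=ax(10.7);f=np.array([.5355,.204,.185])
R=Rtool(a,[-np.cos(np.radians(10.7)),-np.sin(np.radians(10.7)),0])
delta(f+.155*a,R);s=manip.get_state();print(s['q'].round(2),s['time_s'])
E
```

```text
shift mm [ -98.1 -161.8  -56.1] turn deg [ 0.12 -0.01  0.16] |d| 0.197 |w| 0.2
[-0.41  0.86 -0.49  1.06  0.06  1.72  0.93] 1.8167
```

Call:
apply_moves:
  motion:
    - [[1,-0.02,-0.033,-0.012,0,0,0],[1,-0.04,-0.066,-0.023,0,0,0],[1,-0.06,-0.099,-0.034,0,0,0],[1,-0.08,-0.132,-0.046,0,0,0],[1,-0.098,-0.162,-0.056,0,0,0],[1,-0.098,-0.162,-0.056,0,0,0],[1,-0.098,-0.162,-0.056,0,0,0]]

```text
time_s: 2.4
tcp_pos: [0.6103, 0.2178, 0.3171]
orientation: [-3.141, -0.524, -2.96]
ft_force: [0.1, 0.6, 0.1]
width: 0.0882
```

```bash
python3 - <<'E'
from h import *
s=manip.get_state();im=manip.camera('wrist');cv2.imwrite('pics/c_w.png',im[:,:,::-1]);np.save('s_c.npy',s,allow_pickle=True)
print(s['tcp_pos'],s['q'].round(2));f=np.array([.5355,.204,.185]);a=ax(10.7)
print(proj('wrist',[f,f+.05*a,f+.056*a],s).round(1))
E
```

```text
[0.6103142  0.21777285 0.31705761] [-0.25  1.01 -0.44  0.7   0.18  1.98  1.2 ]
[[285.6 187.6]
 [285.9 202.5]
 [285.9 204.6]]
```

View pics/c_w.png

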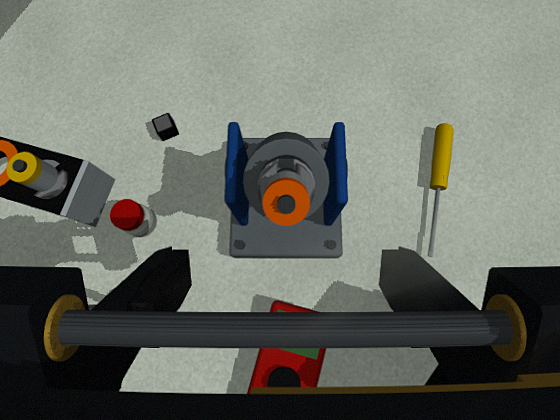

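```bash
python3 - <<'E'
from h import *
im=cv2.imread('pics/c_w.png')[:,:,::-1];crop(im,287,185,120,100,6.6,'c_z')
E
```

```text
c_z origin 227 135 k 6.6
```

View pics/c_z.png

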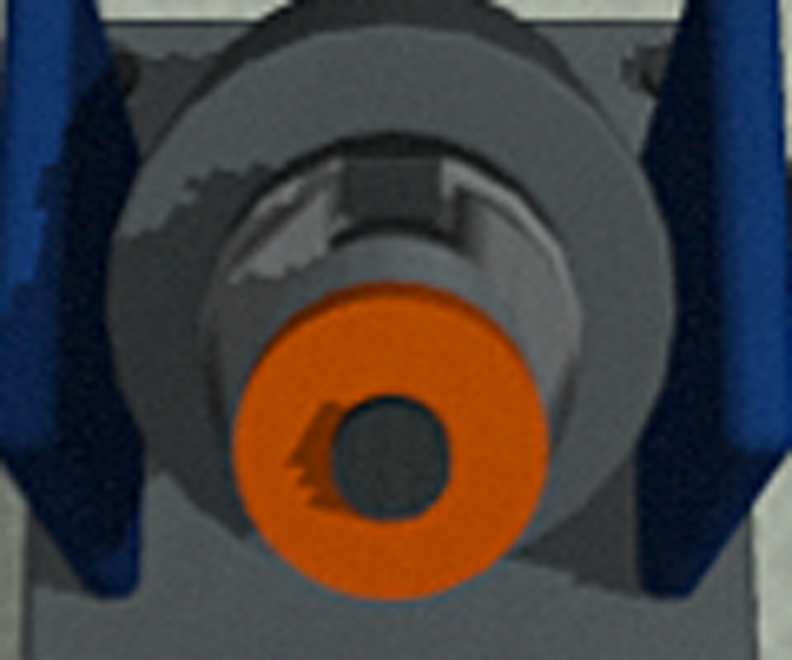

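```bash
python3 - <<'E'
from h import *
s=np.load('s_c.npy',allow_pickle=True).item()
f=lambda o,u,k:[o[0]+(u[0]+.5)/k-.5,o[1]+(u[1]+.5)/k-.5]
w=("wrist",f((227,135),(391,458),6.6),s);t=("top",f((175,195),(273,123),8),None);c=("scene",f((270,130),(575,74),8),None)
for l in([w,t],[w,c],[w,t,c]):
    X=tri(l);print(X,X-.056*ax(10.7))
T=Ttool(s)
# dog: base of the dog top centre approx px; angle about axis
f0=np.array([.5355,.204,.185]);a=ax(10.7);xt=T[:3,0]
for ang in(0,5,-5):
    d=Ro.from_rotvec(a*np.radians(ang)).apply(xt);print(ang,((proj('wrist',[f0+a*.008+d*.0185,f0+a*.008+d*.027],s)-[227,135]+.5)*6.6-.5).round(0).tolist())
E
```

```text
[0.56202126 0.20856925 0.23056632] [0.5345081  0.20337058 0.1820689 ]
[0.56257494 0.20936212 0.22912259] [0.53506179 0.20416346 0.18062517]
[0.56255176 0.20906135 0.22908593] [0.5350386  0.20386268 0.18058851]
0 [[390.0, 227.0], [390.0, 162.0]]
5 [[378.0, 227.0], [372.0, 163.0]]
-5 [[402.0, 227.0], [408.0, 163.0]]
```

Call:
apply_moves:
  motion:
    - [[1,0,0,0.03,0,0,0],[1,0,0,0.06,0,0,0],[1,0,0,0.085,0,0,0],[1,0,0,0.105,0,0,0],[1,0,0,0.117,0,0,0],[1,0,0,0.117,0,0,0]]

```text
time_s: 2.95
tcp_pos: [0.548, 0.2095, 0.2158]
orientation: [-3.141, -0.529, -2.951]
ft_force: [0.1, 0.2, -0.3]
width: 0.0881
```

```bash
python3 - <<'E'
from h import *
s=manip.get_state();im=manip.camera('wrist');cv2.imwrite('pics/d_w.png',im[:,:,::-1]);print(s['tcp_pos'],s['q'].round(2),s['ft_force'])
f=np.array([.5355,.204,.185]);a=ax(10.7);print((s['tcp_pos']-f)@a, s['tcp_pos']-f-.037*a)
im=manip.camera('scene');crop(im,320,160,130,100,6,'d_s')
E
```

```text
[0.54797123 0.20954113 0.21576092] [-0.2   0.97 -0.46  1.14  0.19  1.6   1.15] [ 0.09975134  0.15181591 -0.25563207]
0.033281333569752505 [-0.00570711  0.00210629 -0.00128202]
d_s origin 255 110 k 6
```

View pics/d_w.png

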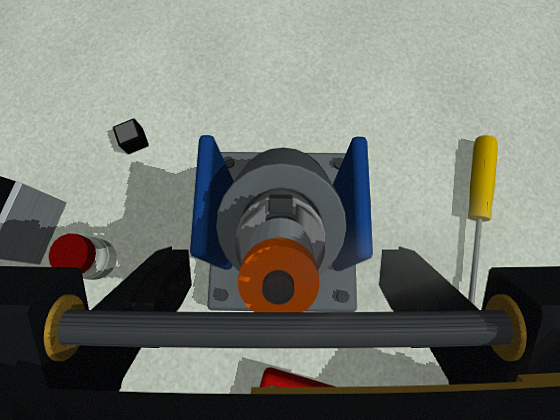

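View pics/d_s.png

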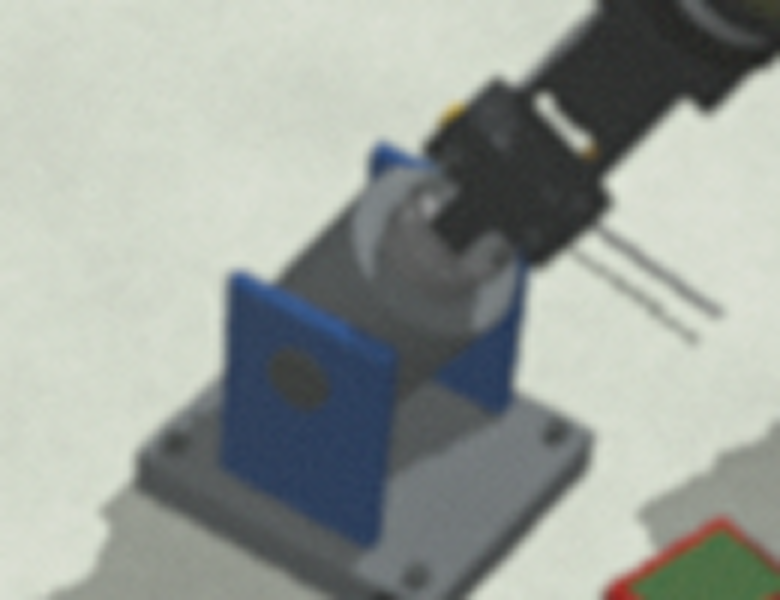

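Call:
apply_moves:
  motion:
    - [[1,0,0,0,0,0,0],[1,0,0,0,0,0,0]]

```text
time_s: 3.22
tcp_pos: [0.5521, 0.2098, 0.2179]
orientation: [3.141, -0.521, -2.954]
ft_force: [0.7, 0.0, 0.3]
width: 0.0886
```

```bash
python3 - <<'E'
from h import *
s=manip.get_state();im=manip.camera('wrist');crop(im,285,230,160,120,5,'e_w');print(s['tcp_pos'],s['orientation'],s['q'].round(2),s['ft_force'])
f=np.array([.5355,.204,.185]);a=ax(10.7);print((s['tcp_pos']-f)@a, s['tcp_pos']-f-.037*a)
R=Rtool(a,[-np.cos(np.radians(10.7)),-np.sin(np.radians(10.7)),0])
delta(f+.037*a,R,s)
print((proj('wrist',[f+.05*a,f+.056*a],s)-[205,170]+.5)*5)
E
```

```text
e_w origin 205 170 k 5
[0.55206147 0.20980291 0.21787099] [ 3.14060686 -0.52138869 -2.9540254 ] [-0.2   0.97 -0.46  1.13  0.19  1.6   1.15] [0.73358723 0.03343406 0.27634119]
0.03714257475941739 [-0.00161687  0.00236808  0.00082805]
shift mm [-1.4 -2.6  0.1] turn deg [0.03 0.13 0.04] |d| 0.003 |w| 0.1
[[380.44024    522.26877347]
 [379.73790677 554.4907239 ]]
```

View pics/e_w.png

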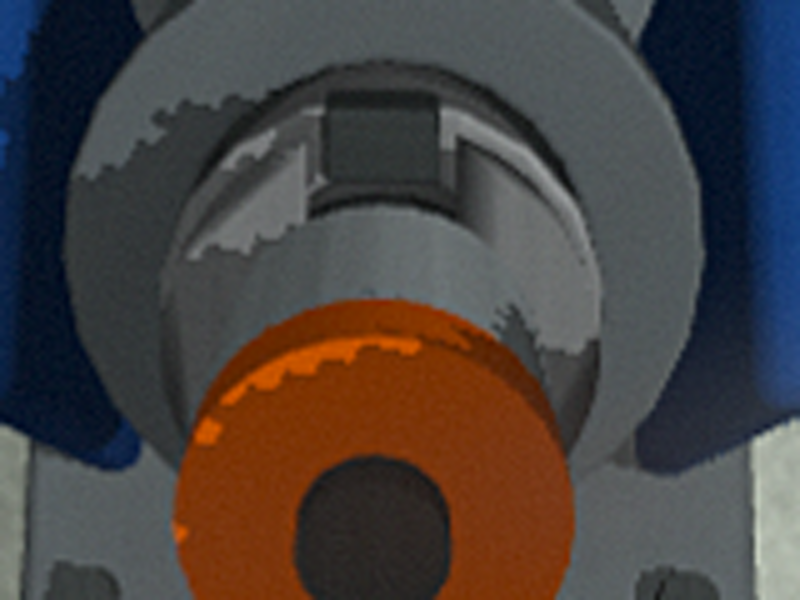

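Call:
apply_moves:
  motion:
    - [[1,-0.0014,-0.003,0.004,0,0,0],[1,-0.0014,-0.003,0.004,0,0,0],[1,-0.0014,-0.003,0.004,0,0,0]]

```text
time_s: 3.52
tcp_pos: [0.5513, 0.2053, 0.2125]
orientation: [-3.141, -0.524, -2.956]
ft_force: [-0.4, -0.1, -0.2]
width: 0.0882
```

```bash
python3 - <<'E'
from h import *
s=manip.get_state();im=manip.camera('wrist');crop(im,285,230,160,120,5,'f_w');print(s['tcp_pos'],s['orientation'],s['ft_force'])
f=np.array([.5338,.2037,.182]);a=ax(10.7);print((s['tcp_pos']-f)@a, s['tcp_pos']-f-.036*a)
R=Rtool(a,[-np.cos(np.radians(10.7)),-np.sin(np.radians(10.7)),0])
delta(f+.036*a,R,s)
print((proj('wrist',[f+.05*a,f+.056*a],s)-[205,170]+.5)*5)
T=Ttool(s)
print((proj('wrist',[T[:3,3]-T[:3,2]*d for d in (.011,.014,.017,.020)],s)-[205,170]+.5)*5)
E
```

```text
f_w origin 205 170 k 5
[0.55129807 0.20531646 0.21247694] [-3.14109905 -0.52407502 -2.95564836] [-0.41130836 -0.14474524 -0.15184184]
0.03514077658563673 [-0.00018896 -0.00172554 -0.00069998]
shift mm [-0.1  1.7 -0.9] turn deg [-0.01 -0.03 -0.04] |d| 0.002 |w| 0.0
[[428.40125007 518.89724671]
 [429.48122052 551.32284313]]
[[409.46652032 498.46337014]
 [409.63888685 513.64180656]
 [409.81763371 529.38605454]
 [410.00311598 545.72785012]]
```

View pics/f_w.png

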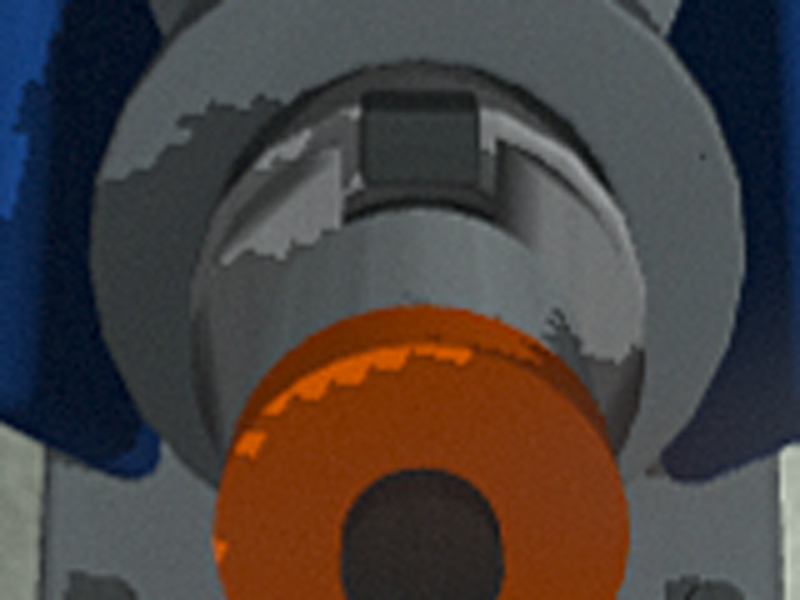

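Call:
apply_moves:
  motion:
    - [[1,0,0.001,0,0,0,0],[0.2,0,0.001,0,0,0,0],[0.2,0,0.001,0,0,0,0],[0.2,0,0.001,0,0,0,0],[0.2,0,0.001,0,0,0,0],[0.2,0,0.001,0,0,0,0],[0.2,0,0.001,0,0,0,0],[0.2,0,0.001,0,0,0,0]]
  newtons: 35

```text
time_s: 4.23
tcp_pos: [0.551, 0.2068, 0.2127]
orientation: [3.142, -0.524, -2.955]
ft_force: [-0.1, 0.4, -0.6]
width: 0.0435
```

```bash
python3 - <<'E'
from h import *
s=manip.get_state();im=manip.camera('wrist');cv2.imwrite('pics/g_w.png',im[:,:,::-1]);print(s['tcp_pos'],s['orientation'],s['ft_force'],s['width'])
E
```

```text
[0.55103756 0.20675202 0.2127264 ] [ 3.14156434 -0.52367985 -2.95480607] [-0.06486655  0.37286618 -0.55044953] 0.043495007400824376
```

View pics/g_w.png

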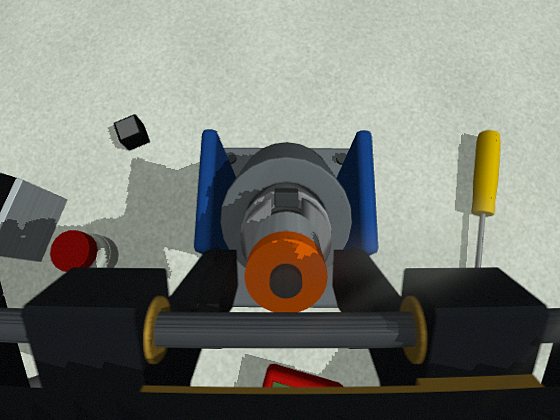

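Call:
apply_moves:
  motion:
    - [[0.2,0,0,0,0,0,0],[0.2,0,0,0,0,0,0],[0.2,0,0,0,0,0,0],[0.2,0,0,0,0,0,0]]

```text
time_s: 4.62
tcp_pos: [0.551, 0.2071, 0.2128]
orientation: [3.141, -0.524, -2.954]
ft_force: [-0.5, 1.8, -0.7]
width: 0.0345
```

```bash
python3 - <<'E'
from h import *
s=manip.get_state();im=manip.camera('wrist');print(s['tcp_pos'],s['orientation'],s['ft_force'],s['wrist_torque'],s['width'])
crop(im,285,230,160,120,5,'h_w')
np.save('grip_o.npy',s,allow_pickle=True)
E
```

```text
[0.55097193 0.20708615 0.21275839] [ 3.1409104  -0.52360908 -2.95436947] [-0.47270145  1.77353811 -0.66445028] [ 0.3438837  -0.44130135 -0.18783624] 0.03446630404143984
h_w origin 205 170 k 5
```

View pics/h_w.png

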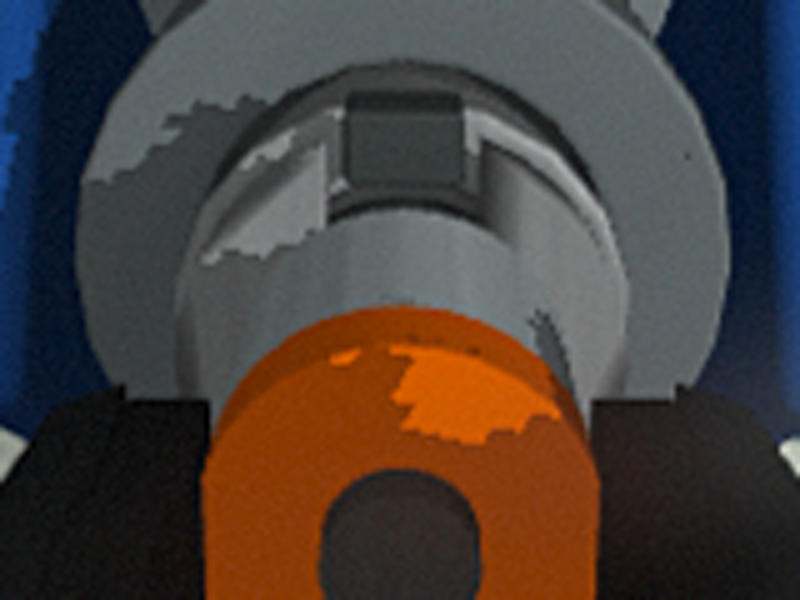

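Call:
apply_moves:
  motion:
    - [[0.2,0,0,-0.004,0,0,0],[0.2,0,0,-0.012,0,0,0],[0.2,0,0,-0.025,0,0,0],[0.2,0,0,-0.045,0,0,0],[0.2,0,0,-0.07,0,0,0],[0.2,0,0,-0.095,0,0,0],[0.2,0,0,-0.11,0,0,0]]

```text
time_s: 5.25
tcp_pos: [0.607, 0.2169, 0.3098]
orientation: [3.142, -0.52, -2.956]
ft_force: [-0.2, 0.6, -6.9]
width: 0.0348
```

```bash
python3 - <<'E'
from h import *
s=manip.get_state();im=manip.camera('wrist');cv2.imwrite('pics/i_w.png',im[:,:,::-1]);print(s['tcp_pos'],s['orientation'],s['ft_force'],s['wrist_torque'],s['width'],s['q'].round(2))
h=np.array([.5405,-.186,.075])
R=Rtool([0,0,1],[-1,0.1,0])
delta(h+[0,0,.035+.09],R)
E
```

```text
[0.60701641 0.21690891 0.30977623] [ 3.14158703 -0.51955108 -2.95632758] [-0.17763262  0.64330697 -6.93731757] [ 0.25909286 -1.27618554 -0.04135766] 0.03482541940603146 [-0.24  1.   -0.44  0.74  0.19  1.94  1.2 ]
shift mm [  67.7 -384.4  165.6] turn deg [ -4.14 -29.37  15.94] |d| 0.424 |w| 33.7
```

View pics/i_w.png

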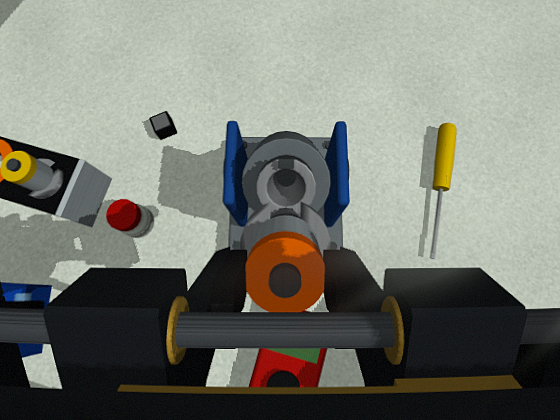

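```bash
python3 - <<'E'
from h import *
h=np.array([.5405,-.186,.075])
R=Rtool([0,0,1],[-1,0.1,0])
d,w=delta(h+[0,0,.175],R)
for f in np.arange(1,9)/12: print((d*f).round(3).tolist(),(w*min(1,f*1.5)).round(1).tolist())
E
```

```text
shift mm [  92.3 -384.3  122.1] turn deg [ -4.14 -29.37  15.94] |d| 0.414 |w| 33.7
[0.008, -0.032, 0.01] [-0.5, -3.7, 2.0]
[0.015, -0.064, 0.02] [-1.0, -7.3, 4.0]
[0.023, -0.096, 0.031] [-1.6, -11.0, 6.0]
[0.031, -0.128, 0.041] [-2.1, -14.7, 8.0]
[0.038, -0.16, 0.051] [-2.6, -18.4, 10.0]
[0.046, -0.192, 0.061] [-3.1, -22.0, 12.0]
[0.054, -0.224, 0.071] [-3.6, -25.7, 13.9]
[0.062, -0.256, 0.081] [-4.1, -29.4, 15.9]
```

Call:
apply_moves:
  motion:
    - [[0.2,0.008,-0.03,0.01,-0.5,-3.7,2.0],[0.2,0.015,-0.06,0.02,-1.0,-7.3,4.0],[0.2,0.023,-0.095,0.03,-1.6,-11,6],[0.2,0.031,-0.128,0.041,-2.1,-14.7,8],[0.2,0.038,-0.16,0.051,-2.6,-18.4,10],[0.2,0.046,-0.192,0.061,-3.1,-22,12],[0.2,0.054,-0.224,0.071,-3.6,-25.7,13.9],[0.2,0.062,-0.256,0.081,-4.1,-29.4,15.9]]

```text
time_s: 5.97
tcp_pos: [0.5582, -0.0543, 0.2683]
orientation: [-3.137, -0.006, 3.043]
ft_force: [1.0, -0.5, -6.6]
width: 0.0345
```

```bash
python3 - <<'E'
from h import *
h=np.array([.5405,-.186,.075])
R=Rtool([0,0,1],[-1,0.1,0])
d,w=delta(h+[0,0,.175],R);print(manip.get_state()['q'].round(2))
E
```

```text
shift mm [   4.5 -132.7   18.9] turn deg [-0.25 -0.32  0.05] |d| 0.134 |w| 0.4
[ 0.26  0.58 -0.41  1.7   0.28  0.93  1.21]
```

Call:
apply_moves:
  motion:
    - [[0.2,0.001,-0.035,0.003,0,0,0],[0.2,0.003,-0.07,0.008,0,0,0],[0.2,0.004,-0.105,0.014,-0.2,-0.2,0],[0.2,0.0045,-0.127,0.019,-0.2,-0.3,0],[0.2,0.0045,-0.1327,0.019,-0.2,-0.3,0],[0.2,0.0045,-0.1327,0.019,-0.2,-0.3,0],[0.2,0.0045,-0.1327,0.019,-0.2,-0.3,0]]

```text
time_s: 6.55
tcp_pos: [0.542, -0.1829, 0.2499]
orientation: [3.14, -0.003, 3.045]
ft_force: [0.7, 1.0, -6.1]
width: 0.0345
```

```bash
python3 - <<'E'
from h import *
s=manip.get_state();im=manip.camera('wrist');cv2.imwrite('pics/j_w.png',im[:,:,::-1]);np.save('s_j.npy',s,allow_pickle=True)
print(s['tcp_pos'],s['orientation'],s['q'].round(2),s['ft_force'])
h=np.array([.5405,-.186,.075]);print(proj('wrist',[h],s).round(1))
for n in("orange_place","blue_grip","yellow_grip"):print(n,[(np.round(b['at'],1).tolist(),round(b['score'],2)) for b in manip.boxes_of(n,'wrist')[:2]])
E
```

```text
[ 0.54201443 -0.18286459  0.24991911] [ 3.14029547e+00 -2.89242215e-03  3.04487658e+00] [ 0.49  0.61 -0.42  1.69  0.3   0.9   1.43] [ 0.72768968  0.95417431 -6.11344553]
[[282. 182.]]
orange_place [([288.5, 160.9], 0.8), ([293.9, 145.9], 0.62)]
blue_grip [([182.5, 184.0], 0.72)]
yellow_grip [([374.4, 182.5], 0.67)]
```

View pics/j_w.png

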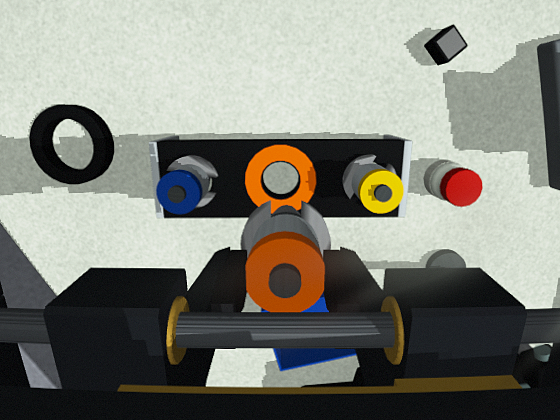

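```bash
python3 - <<'E'
from h import *
im=cv2.imread('pics/j_w.png')[:,:,::-1];crop(im,283,180,130,90,6,'j_z')
crop(im,182,185,70,60,10,'j_b')
E
```

```text
j_z origin 218 135 k 6
j_b origin 147 155 k 10
```

View pics/j_z.png

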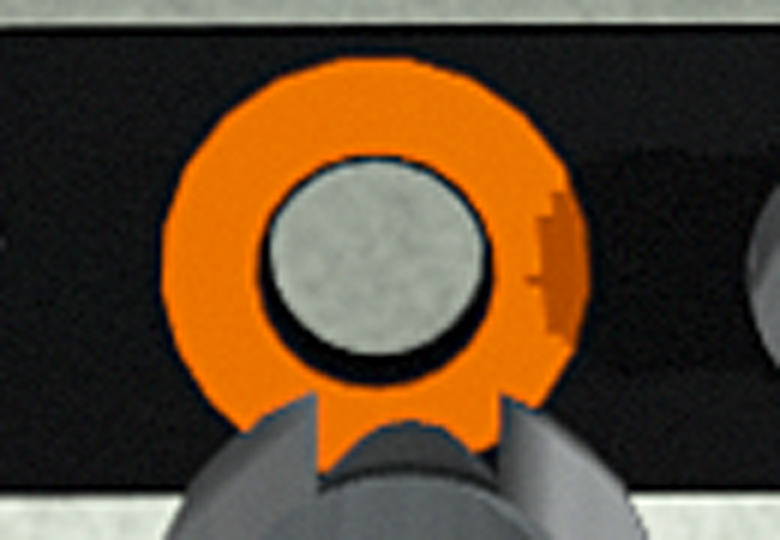

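View pics/j_b.png

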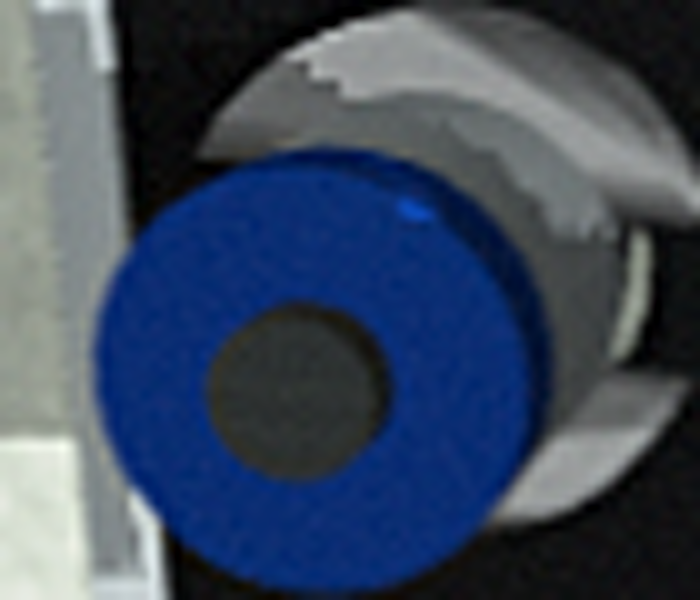

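```bash
python3 - <<'E'
from h import *
from scipy.optimize import least_squares
s=np.load('s_j.npy',allow_pickle=True).item()
f=lambda u:[218+(u[0]+.5)/6-.5,135+(u[1]+.5)/6-.5]
O=onz('wrist',[f(u) for u in[(162,265),(590,270),(376,57),(225,110),(530,115),(185,365)]],.075,s)
I=onz('wrist',[f(u) for u in[(258,270),(492,270),(375,155),(375,387),(295,190),(455,190)]],.075,s)
r=least_squares(lambda p:np.r_[np.hypot(*(O[:,:2]-p[:2]).T)-p[2],np.hypot(*(I[:,:2]-p[:2]).T)-p[3]],[.54,-.186,.0345,.0195]);print(r.x,np.abs(r.fun).max())
# row dir: blue, yellow stub tops (z .131)
B=onz('wrist',[[147+298/10,155+392/10]],.131,s);Y=onz('wrist',[[383,193]],.131,s);print(B,Y,np.linalg.norm(B-Y),np.degrees(np.arctan2(*(B-Y)[0,:2])))
# stub of the held orange in tool frame, at stub px
T=Ttool(s)
print(proj('wrist',[T[:3,3]-T[:3,2]*d for d in(.017,.020,.023)],s))
crop(cv2.imread('pics/j_w.png')[:,:,::-1],285,265,100,80,7,'j_o')
E
```

```text
[ 0.53837096 -0.18751624  0.03469221  0.01875357] 0.0005161390560309356
[[ 0.53026678 -0.27061005  0.131     ]] [[ 0.54559367 -0.10365572  0.131     ]] 0.16765637854279697 -174.75478361252945
[[286.71703615 276.56022315]
 [286.75691766 279.84772969]
 [286.79832627 283.26217152]]
j_o origin 235 225 k 7
```

View pics/j_o.png

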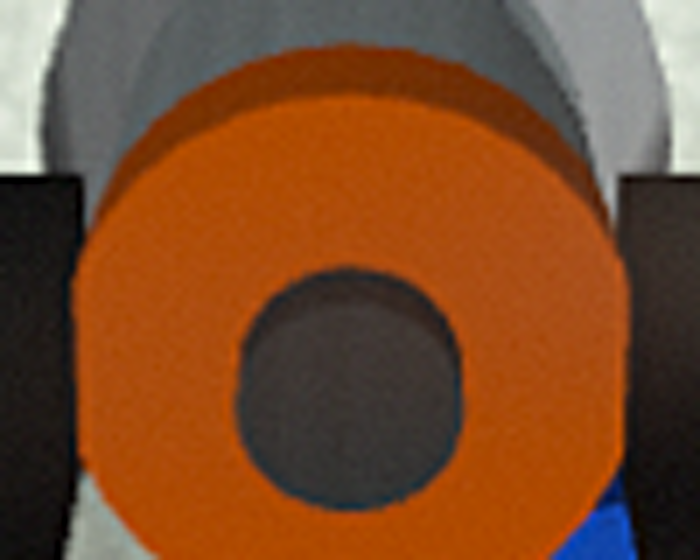

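```bash
python3 - <<'E'
from h import *
d,w=delta(np.array([.5385,-.1867,.132]),Rtool([0,0,1],[-1,0.1,0]))
E
```

```text
shift mm [  3.9  -5.5 118.5] turn deg [ 0.05 -0.07  0.35] |d| 0.119 |w| 0.4
```

Call:
apply_moves:
  motion:
    - [[0.2,0.004,-0.0055,0.03,0,0,0.3],[0.2,0.004,-0.0055,0.055,0,0,0.3],[0.2,0.004,-0.0055,0.065,0,0,0.3],[0.2,0.004,-0.0055,0.07,0,0,0.3],[0.2,0.004,-0.0055,0.07,0,0,0.3],[0.2,0.004,-0.0055,0.07,0,0,0.3]]

```text
time_s: 7.25
tcp_pos: [0.5393, -0.1883, 0.1813]
orientation: [3.142, 0.001, 3.041]
ft_force: [0.4, -0.2, -6.8]
width: 0.0346
```

```bash
python3 - <<'E'
from h import *
s=manip.get_state();im=manip.camera('wrist');cv2.imwrite('pics/k_w.png',im[:,:,::-1]);np.save('s_k.npy',s,allow_pickle=True)
print(s['tcp_pos'],s['orientation'],s['ft_force'])
d,w=delta(np.array([.5385,-.1867,.132]),Rtool([0,0,1],[-1,0.1,0]),s)
im=manip.camera('scene');crop(im,215,240,130,100,6,'k_s')
E
```

```text
[ 0.53928392 -0.18831658  0.18132083] [3.14150458e+00 7.82698734e-04 3.04062520e+00] [ 0.37912227 -0.18458463 -6.78371557]
shift mm [ 1.   1.5 49.3] turn deg [ 0.01  0.04 -0.07] |d| 0.049 |w| 0.1
k_s origin 150 190 k 6
```

View pics/k_w.png

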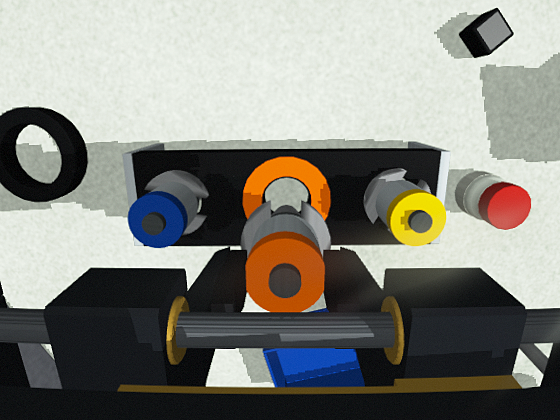

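View pics/k_s.png

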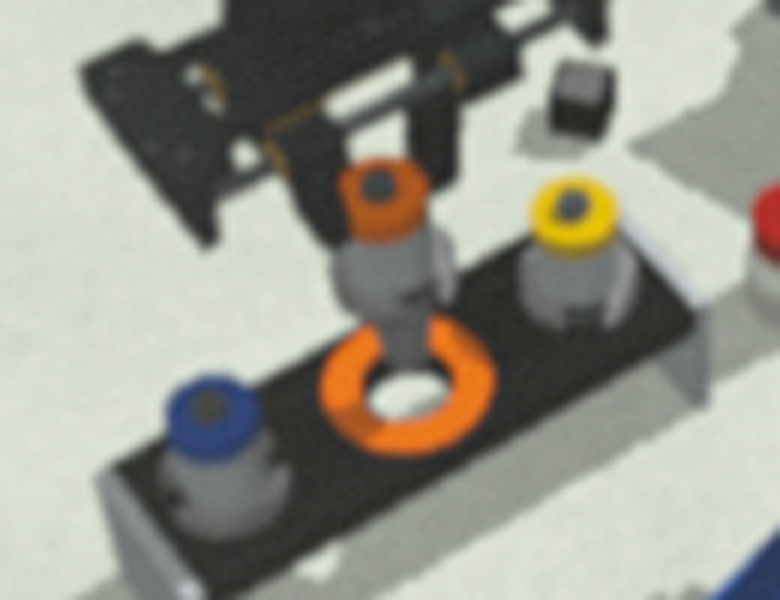

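Call:
apply_moves:
  motion:
    - [[0.2,0.001,0.0015,0.01,0,0,0],[0.2,0.001,0.0015,0.025,0,0,0],[0.2,0.001,0.0015,0.035,0,0,0],[0.2,0.001,0.0015,0.045,0,0,0],[0.2,0.001,0.0015,0.05,0,0,0],[0.2,0.001,0.0015,0.05,0,0,0]]

```text
time_s: 7.85
tcp_pos: [0.5364, -0.1871, 0.129]
orientation: [3.141, -0.004, 3.04]
ft_force: [-0.1, -1.2, -7.2]
width: 0.0343
```

```bash
python3 - <<'E'
from h import *
s=manip.get_state();im=manip.camera('wrist');cv2.imwrite('pics/l_w.png',im[:,:,::-1])
print(s['tcp_pos'],s['orientation'],s['ft_force'])
d,w=delta(np.array([.5385,-.1867,.1085]),Rtool([0,0,1],[-1,0.1,0]),s)
E
```

```text
[ 0.53636071 -0.18706199  0.12902965] [ 3.1413924  -0.00365823  3.03981865] [-0.12582791 -1.21734948 -7.16021721]
shift mm [-2.2  0.6 20.5] turn deg [ 0.01 -0.21 -0.12] |d| 0.021 |w| 0.2
```

View pics/l_w.png

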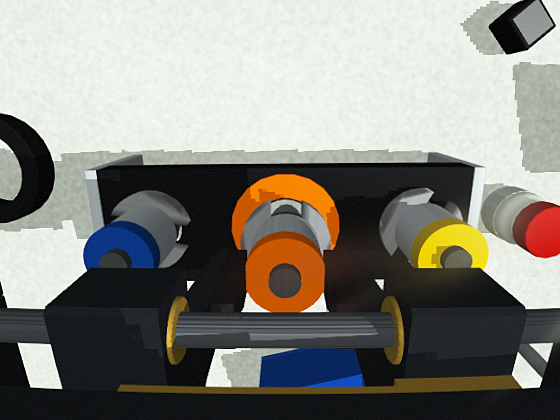

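Call:
apply_moves:
  motion:
    - [[0.2,-0.002,0.0005,0.005,0,0,0],[0.2,-0.002,0.0005,0.01,0,0,0],[0.2,-0.002,0.0005,0.014,0,0,0],[0.2,-0.002,0.0005,0.016,0,0,0],[0.2,-0.002,0.0005,0.016,0,0,0]]

```text
time_s: 8.32
tcp_pos: [0.5389, -0.1869, 0.1138]
orientation: [-3.142, -0.002, 3.04]
ft_force: [-0.1, -0.7, -6.8]
width: 0.0346
```

Call:
apply_moves:
  motion:
    - [[0.2,0,0,0.001,0,0,0],[0.2,0,0,0.002,0,0,0]]

```text
time_s: 8.48
tcp_pos: [0.5393, -0.187, 0.1125]
orientation: [-3.141, -0.001, 3.04]
ft_force: [0.2, 0.5, -6.6]
width: 0.0349
```

```bash
python3 - <<'E'
from h import *
s=manip.get_state();im=manip.camera('wrist');cv2.imwrite('pics/m_w.png',im[:,:,::-1])
print(s['tcp_pos'],s['orientation'],s['ft_force'])
im=manip.camera('scene');crop(im,215,240,130,100,6,'m_s')
E
```

```text
[ 0.53930175 -0.18700779  0.11248459] [-3.14139556e+00 -9.27597062e-04  3.03970902e+00] [ 0.17169444  0.51336518 -6.64676781]
m_s origin 150 190 k 6
```

View pics/m_w.png

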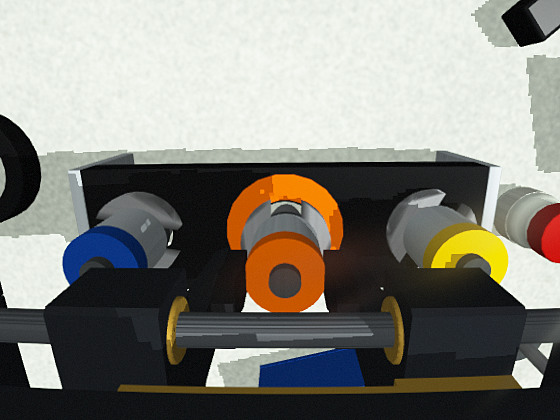

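View pics/m_s.png

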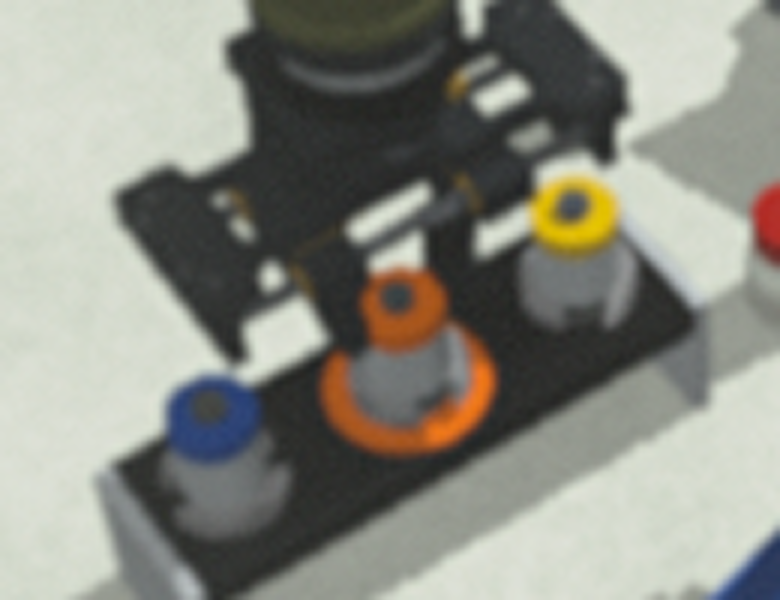

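Call:
apply_moves:
  motion:
    - [[0.2,0,0,0.001,0,0,0],[0.2,0,0,0.002,0,0,0],[0.2,0,0,0.003,0,0,0],[0.2,0,0,0.003,0,0,0]]

```text
time_s: 8.92
tcp_pos: [0.539, -0.187, 0.1092]
orientation: [-3.141, -0.002, 3.04]
ft_force: [-0.2, 0.2, -7.1]
width: 0.0344
```

Call:
apply_moves:
  motion:
    - [[0.2,0,0,0.001,0,0,0],[0.2,0,0,0.001,0,0,0]]

```text
time_s: 9.08
tcp_pos: [0.539, -0.187, 0.1082]
orientation: [-3.141, -0.002, 3.04]
ft_force: [-1.1, -0.0, -6.4]
width: 0.0345
```

Call:
apply_moves:
  motion:
    - [[0.2,0,0,0.001,0,0,0],[0.2,0,0,0.0015,0,0,0]]

```text
time_s: 9.25
tcp_pos: [0.5401, -0.187, 0.1075]
orientation: [-3.141, 0.001, 3.04]
ft_force: [0.3, 0.1, 2.5]
width: 0.0345
```

Call:
apply_moves:
  motion:
    - [[0.2,0,0,0.001,0,0,0],[0.2,0,0,0.001,0,0,0]]

```text
time_s: 9.42
tcp_pos: [0.5402, -0.1868, 0.1073]
orientation: [-3.141, 0.001, 3.04]
ft_force: [-0.8, 0.7, 4.7]
width: 0.0346
```

Call:
apply_moves:
  motion:
    - [[0.7,0,0,0,0,0,0],[0.7,0,0,0,0,0,0],[0.7,0,0,0,0,0,0],[0.7,0,0,0,0,0,0],[0.7,0,0,0,0,0,0]]

```text
time_s: 9.83
tcp_pos: [0.5393, -0.187, 0.1059]
orientation: [-3.141, -0.001, 3.04]
ft_force: [0.2, 0.2, 0.0]
width: 0.0617
```

Call:
apply_moves:
  motion:
    - [[0.7,0,0,-0.01,0,0,0],[0.7,0,0,-0.03,0,0,0],[0.7,0,0,-0.06,0,0,0],[0.7,0,0,-0.09,0,0,0],[0.7,0,0,-0.12,0,0,0],[0.7,0,0,-0.12,0,0,0]]

```text
time_s: 10.33
tcp_pos: [0.5429, -0.1874, 0.2322]
orientation: [-3.14, 0.01, 3.039]
ft_force: [0.7, -0.5, 0.2]
width: 0.0617
```

```bash
python3 - <<'E'
from h import *
s=manip.get_state();im=manip.camera('wrist');cv2.imwrite('pics/n_w.png',im[:,:,::-1]);np.save('s_n.npy',s,allow_pickle=True)
print(s['tcp_pos'],s['orientation'],s['ft_force'],s['width'])
im=manip.camera('scene');crop(im,215,240,130,100,6,'n_s')
E
```

```text
[ 0.54294281 -0.18737128  0.23216821] [-3.14017457  0.00974605  3.0394212 ] [ 0.65845742 -0.4726764   0.23872478] 0.06172301743301494
n_s origin 150 190 k 6
```

View pics/n_w.png

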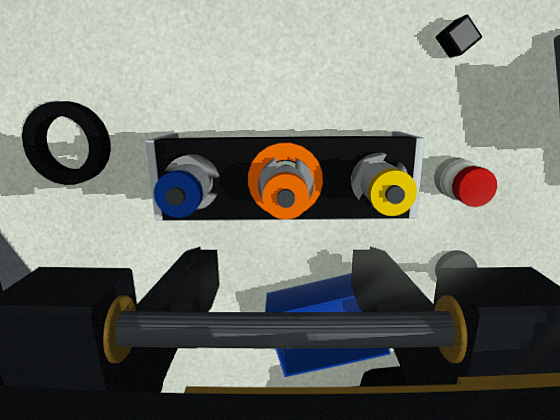

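View pics/n_s.png

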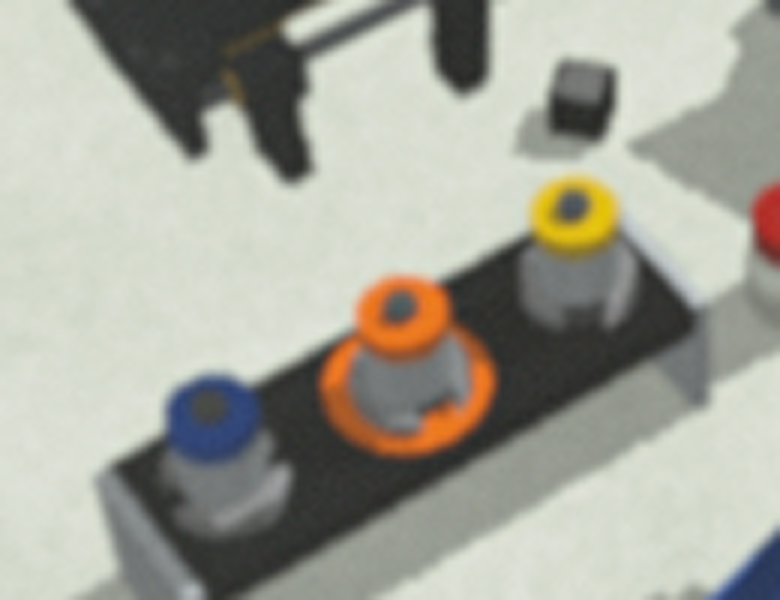

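Call:
apply_moves:
  motion:
    - [[0.9,0,-0.03,0,0,0,7],[0.9,0,-0.06,0,0,0,14],[0.9,0,-0.085,0,0,0,14],[0.9,0,-0.085,0,0,0,14]]

```text
time_s: 10.77
tcp_pos: [0.5276, -0.2787, 0.224]
orientation: [-3.136, -0.004, 2.787]
ft_force: [-0.0, -0.5, -0.0]
width: 0.079
```

```bash
python3 - <<'E'
from h import *
s=manip.get_state();im=manip.camera('wrist');cv2.imwrite('pics/o_w.png',im[:,:,::-1]);np.save('s_o.npy',s,allow_pickle=True)
print(s['tcp_pos'],s['orientation'],s['q'].round(2))
crop(im,280,180,110,90,7,'o_z')
E
```

```text
[ 0.52755803 -0.27865813  0.2240405 ] [-3.13566672 -0.00396648  2.78664092] [ 0.6   0.67 -0.33  1.65  0.27  0.87  1.37]
o_z origin 225 135 k 7
```

View pics/o_z.png

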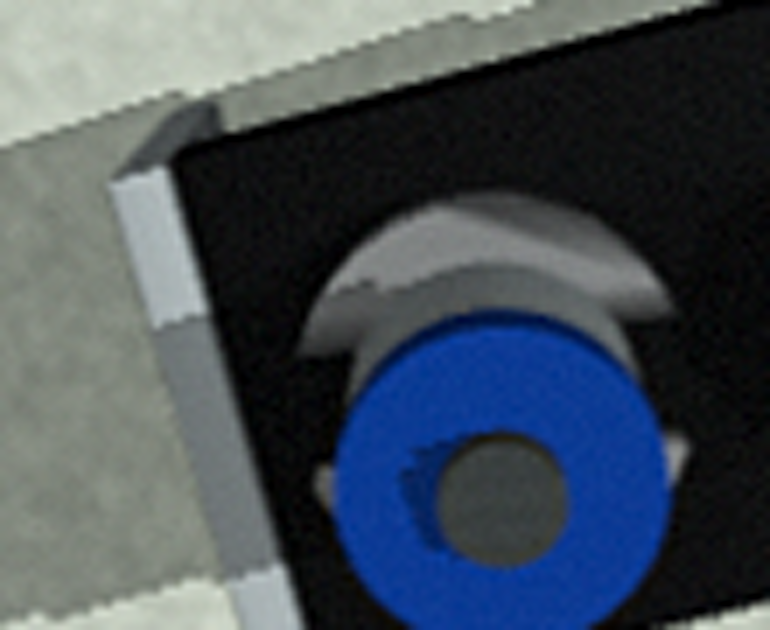

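```bash
python3 - <<'E'
from h import *
s=np.load('s_o.npy',allow_pickle=True).item()
f=lambda u:[225+(u[0]+.5)/7-.5,135+(u[1]+.5)/7-.5]
for z in(.085,.08):
    P=onz('wrist',[f(u) for u in[(298,354),(674,312),(314,472),(690,436)]],z,s);print(P.round(4).tolist(),P.mean(0))
    for i,j in((0,1),(2,3)):print('ang',np.degrees(np.arctan2(P[j,1]-P[i,1],P[j,0]-P[i,0])),'len',np.linalg.norm(P[j]-P[i]))
    print('slot w',np.linalg.norm(P[0]-P[2]),np.linalg.norm(P[1]-P[3]))
print('stub',onz('wrist',[f((502,500))],.131,s),'body',onz('wrist',[f((502,480))],.125,s))
print(Ttool(s)[:3,:3].round(3))
E
```

```text
[[0.516, -0.2924, 0.085], [0.5271, -0.2472, 0.085], [0.5308, -0.2959, 0.085], [0.5427, -0.2504, 0.085]] [ 0.52914959 -0.27147172  0.085     ]
ang 76.23469227191593 len 0.04649892380595905
ang 75.39639060056307 len 0.047063297846073916
slot w 0.01518054712199392 0.015880792778680264
[[0.517, -0.293, 0.08], [0.5282, -0.2471, 0.08], [0.532, -0.2966, 0.08], [0.5441, -0.2503, 0.08]] [ 0.53031091 -0.27177084  0.08      ]
ang 76.23469227191592 len 0.0472901655420731
ang 75.3963906005631 len 0.04786414316564248
slot w 0.015438864551233602 0.016151025829696773
stub [[ 0.52959891 -0.27180834  0.131     ]] body [[ 0.52914971 -0.27148008  0.125     ]]
[[-0.938  0.348 -0.006]
 [ 0.348  0.938 -0.004]
 [ 0.004 -0.006 -1.   ]]
```

```bash
python3 - <<'E'
from h import *
t=np.radians(75.8)
d,w=delta([.531,-.2715,.222],Rtool([0,0,1],[np.cos(t),np.sin(t),0]))
E
```

```text
shift mm [-1.2  4.2  2.1] turn deg [-0.32 -0.09 84.04] |d| 0.005 |w| 84.0
```

Call:
apply_moves:
  motion:
    - [[0.9,-0.001,0.004,0.002,0,0,7],[0.9,-0.001,0.004,0.002,0,0,14],[0.9,-0.001,0.004,0.002,0,0,21],[0.9,-0.001,0.004,0.002,0,0,28],[0.9,-0.001,0.004,0.002,0,0,35],[0.9,-0.001,0.004,0.002,0,0,42],[0.9,-0.001,0.004,0.002,0,0,49],[0.9,-0.001,0.004,0.002,0,0,56]]

```text
time_s: 11.48
tcp_pos: [0.5325, -0.2661, 0.2227]
orientation: [-3.139, -0.003, 1.814]
ft_force: [0.9, 0.0, -0.7]
width: 0.0792
```

```bash
python3 - <<'E'
from h import *
t=np.radians(75.8)
d,w=delta([.531,-.2715,.222],Rtool([0,0,1],[np.cos(t),np.sin(t),0]));print(manip.get_state()['q'].round(2))
E
```

```text
shift mm [-4.9 -2.8  0.7] turn deg [-0.2  -0.12 28.14] |d| 0.006 |w| 28.1
[ 0.42  0.65 -0.05  1.67  0.04  0.83  0.59]
```

Call:
apply_moves:
  motion:
    - [[0.9,-0.005,-0.003,0,0,0,7],[0.9,-0.005,-0.003,0,0,0,14],[0.9,-0.005,-0.003,0,0,0,21],[0.9,-0.005,-0.003,0,0,0,28],[0.9,-0.005,-0.003,0,0,0,28.1],[0.9,-0.005,-0.003,0,0,0,28.1],[0.9,-0.005,-0.003,0,0,0,28.1]]

```text
time_s: 12.07
tcp_pos: [0.5311, -0.2727, 0.2233]
orientation: [-3.139, -0.0, 1.332]
ft_force: [-1.1, -0.1, -0.1]
width: 0.0793
```

```bash
python3 - <<'E'
from h import *
s=manip.get_state();im=manip.camera('wrist');cv2.imwrite('pics/p_w.png',im[:,:,::-1]);np.save('s_p.npy',s,allow_pickle=True)
print(s['tcp_pos'],s['orientation'],s['q'].round(2))
T=Ttool(s);t=np.radians(75.8)
crop(im,285,200,110,90,7,'p_z')
d,w=delta([.531,-.2715,.222],Rtool([0,0,1],[np.cos(t),np.sin(t),0]),s)
b=np.array([.531,-.2715,.075])
print(((proj('wrist',[b+[0,0,.056],b+[0,0,.05]],s)-[230,155]+.5)*7-.5).round(0))
E
```

```text
[ 0.53112696 -0.27267917  0.22326292] [-3.13899684e+00 -3.77645264e-04  1.33167269e+00] [ 0.35  0.66  0.09  1.67 -0.07  0.82  0.23]
p_z origin 230 155 k 7
shift mm [ 1.1 -0.4  1.3] turn deg [-0.15 -0.02  0.5 ] |d| 0.002 |w| 0.5
[[386. 345.]
 [386. 330.]]
```

View pics/p_w.png

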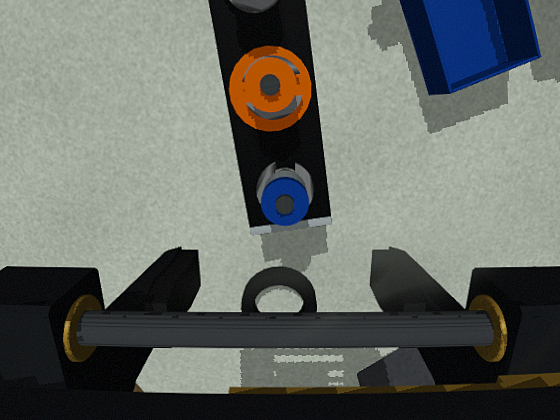

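View pics/p_z.png

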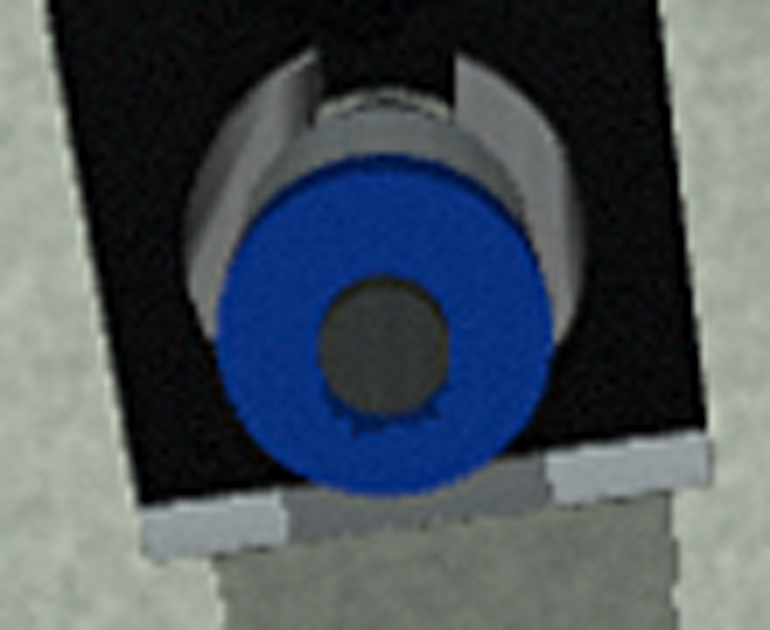

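Call:
apply_moves:
  motion:
    - [[0.9,0.001,0,0.03,0,0,0.5],[0.9,0.001,0,0.06,0,0,0.5],[0.9,0.001,0,0.085,0,0,0.5],[0.9,0.001,0,0.1,0,0,0.5],[0.9,0.001,0,0.11,0,0,0.5],[0.9,0.001,0,0.113,0,0,0.5],[0.9,0.001,0,0.113,0,0,0.5],[0.9,0.001,0,0.113,0,0,0.5]]

```text
time_s: 12.78
tcp_pos: [0.532, -0.2731, 0.1117]
orientation: [3.141, 0.001, 1.319]
ft_force: [0.4, -0.2, 0.3]
width: 0.0792
```

```bash
python3 - <<'E'
from h import *
s=manip.get_state();im=manip.camera('wrist');np.save('s_q.npy',s,allow_pickle=True)
print(s['tcp_pos'],s['orientation'],s['ft_force'])
t=np.radians(75.8)
crop(im,285,230,160,120,5,'q_z')
d,w=delta([.531,-.2715,.1075],Rtool([0,0,1],[np.cos(t),np.sin(t),0]),s)
T=Ttool(s)
print((proj('wrist',[T[:3,3]-T[:3,2]*d for d in (.017,.020,.0235)],s)-[205,170]+.5)*5)
E
```

```text
[ 0.53199134 -0.27310047  0.11171137] [3.14127389e+00 5.11131868e-04 1.31909446e+00] [ 0.37933185 -0.17762652  0.29140106]
q_z origin 205 170 k 5
shift mm [ 1.3 -1.4  4.2] turn deg [ 0.02  0.03 -0.22] |d| 0.005 |w| 0.2
[[401.72503579 524.89780115]
 [401.70743302 541.18400268]
 [401.68602063 560.98372669]]
```

View pics/q_z.png

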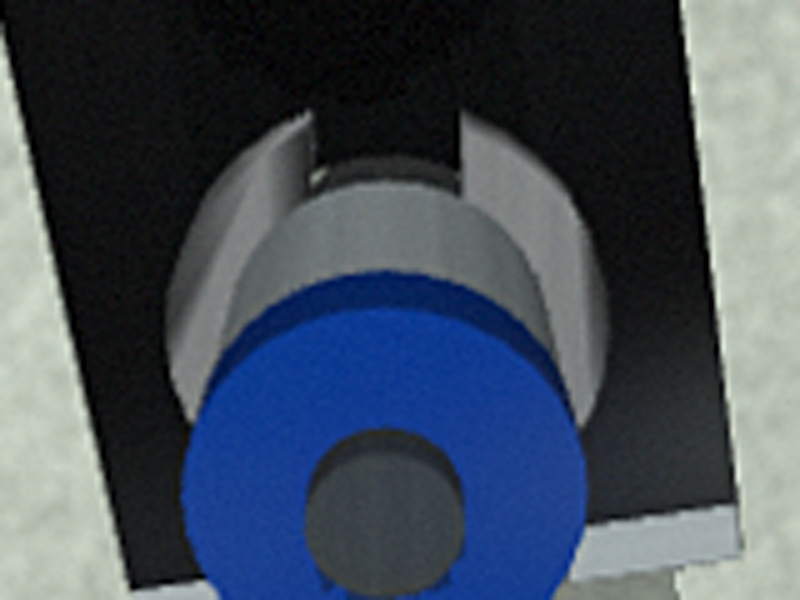

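Call:
apply_moves:
  motion:
    - [[0.9,0.0013,-0.0014,0.002,0,0,0],[0.9,0.0013,-0.0014,0.0042,0,0,0],[0.9,0.0013,-0.0014,0.0042,0,0,0],[0.9,0.0013,-0.0014,0.0042,0,0,0]]

```text
time_s: 13.17
tcp_pos: [0.5304, -0.271, 0.1069]
orientation: [-3.141, 0.0, 1.319]
ft_force: [0.1, 0.9, 0.1]
width: 0.0792
```

```bash
python3 - <<'E'
from h import *
s=manip.get_state();im=manip.camera('wrist');np.save('s_r.npy',s,allow_pickle=True)
print(s['tcp_pos'],s['orientation'],s['ft_force'])
t=np.radians(75.8)
crop(im,285,230,160,120,5,'r_z')
d,w=delta([.531,-.2715,.1075],Rtool([0,0,1],[np.cos(t),np.sin(t),0]),s)
E
```

```text
[ 0.53038766 -0.27104893  0.10685279] [-3.14055828e+00  3.41640474e-04  1.31898462e+00] [0.05876842 0.86376494 0.0943554 ]
r_z origin 205 170 k 5
shift mm [-0.3  0.7 -0.6] turn deg [-0.06  0.02 -0.23] |d| 0.001 |w| 0.2
```

View pics/r_z.png

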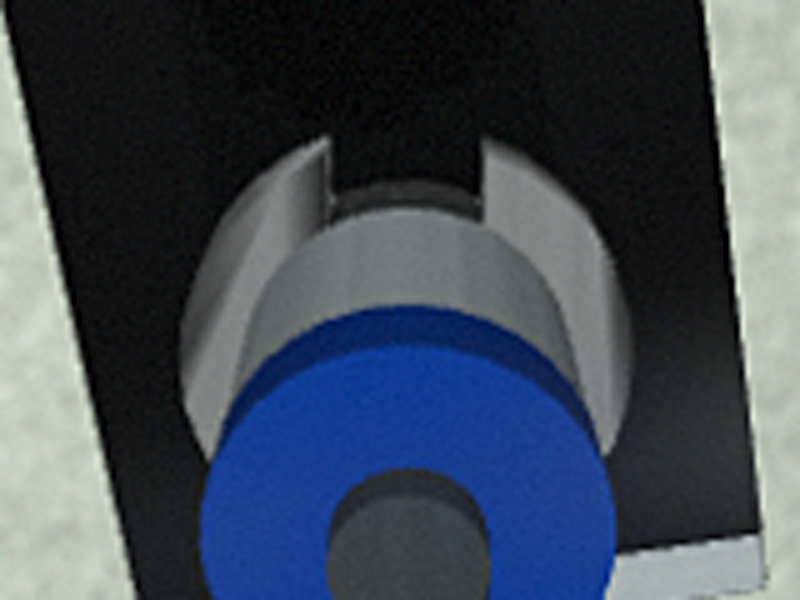

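Call:
apply_moves:
  motion:
    - [[0.2,0,0.0007,0,0,0,0],[0.2,0,0.0007,0,0,0,0],[0.2,0,0.0007,0,0,0,0],[0.2,0,0.0007,0,0,0,0],[0.2,0,0.0007,0,0,0,0],[0.2,0,0.0007,0,0,0,0],[0.2,0,0.0007,0,0,0,0],[0.2,0,0.0007,0,0,0,0]]

```text
time_s: 13.88
tcp_pos: [0.5311, -0.2713, 0.1067]
orientation: [-3.141, 0.0, 1.319]
ft_force: [0.6, -0.6, -0.5]
width: 0.0345
```

Call:
apply_moves:
  motion:
    - [[0.2,0,0,0,0,0,0],[0.2,0,0,0,0,0,0],[0.2,0,0,0,0,0,0]]

```text
time_s: 14.13
tcp_pos: [0.5311, -0.2713, 0.1067]
orientation: [-3.14, 0.0, 1.319]
ft_force: [-0.0, 1.4, 0.3]
width: 0.0344
```

```bash
python3 - <<'E'
from h import *
s=manip.get_state();im=manip.camera('wrist')
print(s['tcp_pos'],s['orientation'],s['ft_force'],s['wrist_torque'],s['width'])
crop(im,285,230,160,120,5,'t_z')
E
```

```text
[ 0.5310762  -0.27130328  0.10666585] [-3.14044926e+00  3.41097816e-04  1.31883877e+00] [-0.01239724  1.3697518   0.28030445] [-0.05709677  0.04485232 -0.04892388] 0.03442933762243958
t_z origin 205 170 k 5
```

View pics/t_z.png

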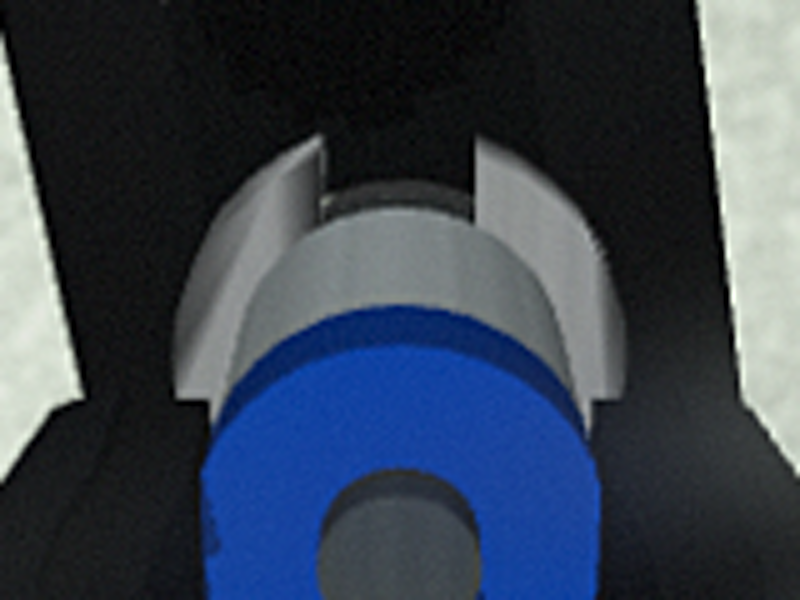

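Call:
apply_moves:
  motion:
    - [[0.2,0,0,-0.004,0,0,0],[0.2,0,0,-0.012,0,0,0],[0.2,0,0,-0.03,0,0,0],[0.2,0,0,-0.06,0,0,0],[0.2,0,0,-0.095,0,0,0],[0.2,0,0,-0.13,0,0,0],[0.2,0,0,-0.16,0,0,0],[0.2,0,0,-0.17,0,0,0]]

```text
time_s: 14.85
tcp_pos: [0.5328, -0.2723, 0.2816]
orientation: [3.135, 0.002, 1.318]
ft_force: [0.4, -1.2, -5.3]
width: 0.0347
```

```bash
python3 - <<'E'
from h import *
g=np.load('grip_o.npy',allow_pickle=True).item();G=Ttool(g)
s=manip.get_state();print(s['ft_force'],s['q'].round(2))
d,w=delta(G[:3,3]-.125*G[:3,2],G[:3,:3],s)
for k in range(1,9): print((d*k/18).round(3).tolist(),(w*k/18).round(1).tolist())
im=manip.camera('scene');crop(im,215,240,130,100,6,'u_s')
E
```

```text
[ 0.36577496 -1.19015446 -5.28054229] [ 0.33  0.59  0.11  1.6  -0.07  0.95  0.21]
shift mm [495.2 -45.3 -40.5] turn deg [  30.16   19.53 -112.13] |d| 0.499 |w| 117.7
[0.028, -0.003, -0.002] [1.7, 1.1, -6.2]
[0.055, -0.005, -0.005] [3.4, 2.2, -12.5]
[0.083, -0.008, -0.007] [5.0, 3.3, -18.7]
[0.11, -0.01, -0.009] [6.7, 4.3, -24.9]
[0.138, -0.013, -0.011] [8.4, 5.4, -31.1]
[0.165, -0.015, -0.014] [10.1, 6.5, -37.4]
[0.193, -0.018, -0.016] [11.7, 7.6, -43.6]
[0.22, -0.02, -0.018] [13.4, 8.7, -49.8]
u_s origin 150 190 k 6
```

View pics/u_s.png

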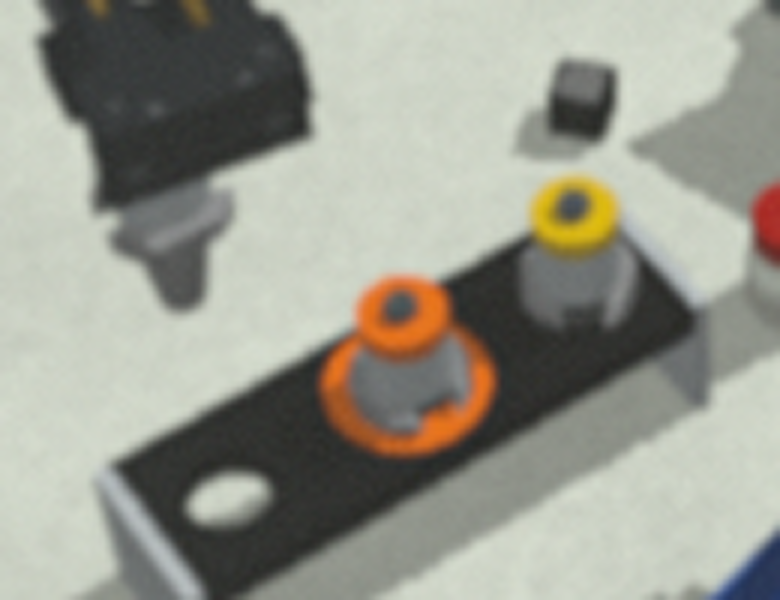

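Call:
apply_moves:
  motion:
    - [[0.2,0.028,-0.003,-0.002,1.7,1.1,-6.2],[0.2,0.055,-0.005,-0.005,3.4,2.2,-12.5],[0.2,0.083,-0.008,-0.007,5,3.3,-18.7],[0.2,0.11,-0.01,-0.009,6.7,4.3,-24.9],[0.2,0.138,-0.013,-0.011,8.4,5.4,-31.1],[0.2,0.165,-0.015,-0.014,10.1,6.5,-37.4],[0.2,0.193,-0.018,-0.016,11.7,7.6,-43.6],[0.2,0.22,-0.02,-0.018,13.4,8.7,-49.8]]

```text
time_s: 15.57
tcp_pos: [0.5657, -0.0522, 0.2925]
orientation: [-2.992, -0.233, 2.181]
ft_force: [1.3, 1.2, -6.4]
width: 0.0348
```

```bash
python3 - <<'E'
from h import *
g=np.load('grip_o.npy',allow_pickle=True).item();G=Ttool(g)
s=manip.get_state();print(s['ft_force'],s['q'].round(2))
d,w=delta(G[:3,3]-.125*G[:3,2],G[:3,:3],s)
for k in range(1,9): print((d*k/10).round(3).tolist(),(w*k/10).round(1).tolist())
E
```

```text
[ 1.34550992  1.17635612 -6.36349408] [ 0.15  0.68 -0.18  1.4   0.01  1.33  0.63]
shift mm [196.6 193.9 -11.7] turn deg [ 16.64  10.13 -61.97] |d| 0.276 |w| 65.0
[0.02, 0.019, -0.001] [1.7, 1.0, -6.2]
[0.039, 0.039, -0.002] [3.3, 2.0, -12.4]
[0.059, 0.058, -0.004] [5.0, 3.0, -18.6]
[0.079, 0.078, -0.005] [6.7, 4.1, -24.8]
[0.098, 0.097, -0.006] [8.3, 5.1, -31.0]
[0.118, 0.116, -0.007] [10.0, 6.1, -37.2]
[0.138, 0.136, -0.008] [11.7, 7.1, -43.4]
[0.157, 0.155, -0.009] [13.3, 8.1, -49.6]
```

Call:
apply_moves:
  motion:
    - [[0.2,0.02,0.019,-0.001,1.7,1,-6.2],[0.2,0.039,0.039,-0.002,3.3,2,-12.4],[0.2,0.059,0.058,-0.004,5,3,-18.6],[0.2,0.079,0.078,-0.005,6.7,4.1,-24.8],[0.2,0.098,0.097,-0.006,8.3,5.1,-31],[0.2,0.118,0.116,-0.007,10,6.1,-37.2],[0.2,0.138,0.136,-0.008,11.7,7.1,-43.4],[0.2,0.157,0.155,-0.009,13.3,8.1,-49.6]]

```text
time_s: 16.23
tcp_pos: [0.605, 0.164, 0.3141]
orientation: [-3.081, -0.48, 3.083]
ft_force: [1.2, 1.0, -6.0]
width: 0.0346
```

```bash
python3 - <<'E'
from h import *
g=np.load('grip_o.npy',allow_pickle=True).item();G=Ttool(g)
s=manip.get_state();print(s['ft_force'],s['q'].round(2))
d,w=delta(G[:3,3]-.115*G[:3,2],G[:3,:3],s)
E
```

```text
[ 1.16039185  0.99614764 -6.02866574] [-0.15  0.92 -0.39  0.89  0.13  1.83  1.06]
shift mm [-0.2 53.8 -1.4] turn deg [  3.27   2.1  -12.41] |d| 0.054 |w| 13.0
```

Call:
apply_moves:
  motion:
    - [[0.2,0,0.027,-0.001,1.6,1,-6.2],[0.2,0,0.0538,-0.0014,3.27,2.1,-12.4],[0.2,0,0.0538,-0.0014,3.27,2.1,-12.4],[0.2,0,0.0538,-0.0014,3.27,2.1,-12.4],[0.2,0,0.0538,-0.0014,3.27,2.1,-12.4]]

```text
time_s: 16.65
tcp_pos: [0.6075, 0.2164, 0.3128]
orientation: [-3.139, -0.523, -2.961]
ft_force: [-0.0, -0.2, -6.2]
width: 0.0344
```

```bash
python3 - <<'E'
from h import *
g=np.load('grip_o.npy',allow_pickle=True).item();G=Ttool(g)
s=manip.get_state();print(s['ft_force'],s['q'].round(2))
d,w=delta(G[:3,3]-.115*G[:3,2],G[:3,:3],s)
im=manip.camera('wrist');cv2.imwrite('pics/v_w.png',im[:,:,::-1]);crop(im,285,215,130,100,6,'v_z')
E
```

```text
[-0.03521385 -0.21987204 -6.1926942 ] [-0.25  1.   -0.43  0.73  0.18  1.95  1.2 ]
shift mm [-0.4  1.3  0.3] turn deg [ 0.    0.06 -0.35] |d| 0.001 |w| 0.4
v_z origin 220 165 k 6
```

View pics/v_z.png

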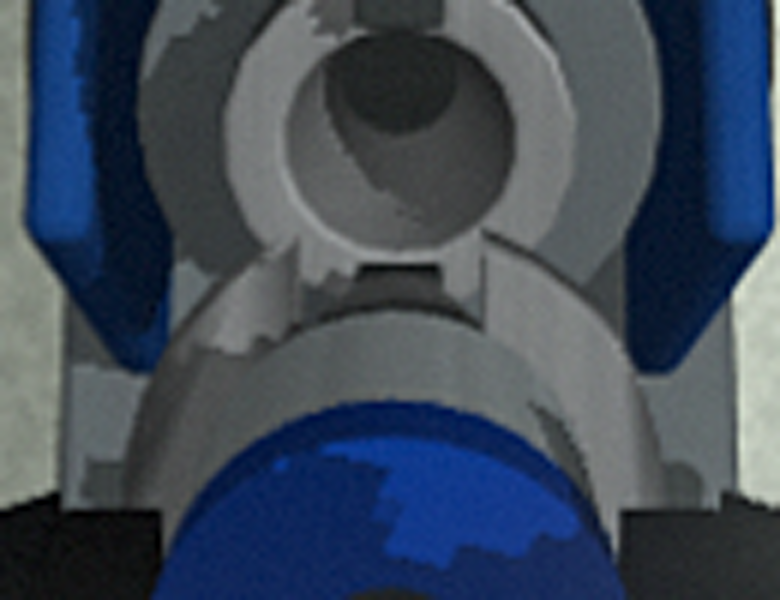

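Call:
apply_moves:
  motion:
    - [[0.2,-0.0004,0.0013,0.01,0,0,-0.35],[0.2,-0.0004,0.0013,0.025,0,0,-0.35],[0.2,-0.0004,0.0013,0.04,0,0,-0.35],[0.2,-0.0004,0.0013,0.05,0,0,-0.35],[0.2,-0.0004,0.0013,0.055,0,0,-0.35],[0.2,-0.0004,0.0013,0.055,0,0,-0.35],[0.2,-0.0004,0.0013,0.055,0,0,-0.35]]

```text
time_s: 17.28
tcp_pos: [0.5814, 0.2122, 0.2677]
orientation: [3.139, -0.519, -2.955]
ft_force: [-1.0, 1.0, -5.6]
width: 0.0349
```

```bash
python3 - <<'E'
from h import *
g=np.load('grip_o.npy',allow_pickle=True).item();G=Ttool(g)
s=manip.get_state();print(s['ft_force'],s['q'].round(2))
d,w=delta(G[:3,3]-.0*G[:3,2],G[:3,:3],s)
im=manip.camera('wrist');cv2.imwrite('pics/w_w.png',im[:,:,::-1]);crop(im,285,215,130,100,6,'w_z')
E
```

```text
[-1.01448257  0.96959909 -5.64151364] [-0.22  0.97 -0.44  0.95  0.18  1.77  1.18]
shift mm [-0.5  0.5 63. ] turn deg [ 0.12  0.24 -0.04] |d| 0.063 |w| 0.3
w_z origin 220 165 k 6
```

View pics/w_z.png

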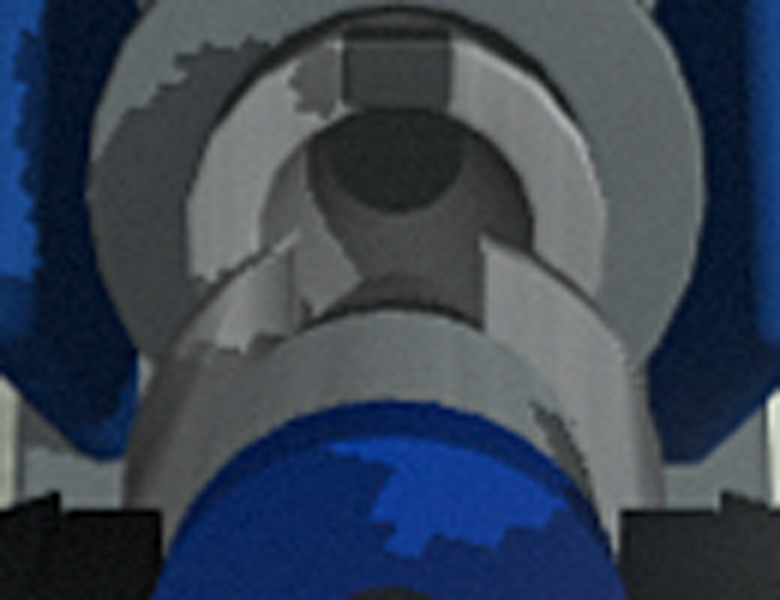

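Call:
apply_moves:
  motion:
    - [[0.2,-0.0005,0.0005,0.007,0,0.2,0],[0.2,-0.0005,0.0005,0.015,0,0.2,0],[0.2,-0.0005,0.0005,0.023,0,0.2,0],[0.2,-0.0005,0.0005,0.03,0,0.2,0],[0.2,-0.0005,0.0005,0.033,0,0.2,0],[0.2,-0.0005,0.0005,0.033,0,0.2,0],[0.2,-0.0005,0.0005,0.033,0,0.2,0]]

```text
time_s: 17.92
tcp_pos: [0.5649, 0.2107, 0.2383]
orientation: [3.139, -0.524, -2.953]
ft_force: [-0.3, -0.2, -5.3]
width: 0.0349
```

```bash
python3 - <<'E'
from h import *
g=np.load('grip_o.npy',allow_pickle=True).item();G=Ttool(g)
s=manip.get_state();print(s['ft_force'],s['wrist_torque'])
d,w=delta(G[:3,3]-.0*G[:3,2],G[:3,:3],s)
im=manip.camera('wrist');crop(im,285,215,130,100,6,'x_z')
E
```

```text
[-0.30537817 -0.16528    -5.25302893] [ 0.23841929 -0.98274909  0.00608356]
shift mm [-0.3 -1.  29.3] turn deg [ 0.09 -0.05  0.07] |d| 0.029 |w| 0.1
x_z origin 220 165 k 6
```

View pics/x_z.png

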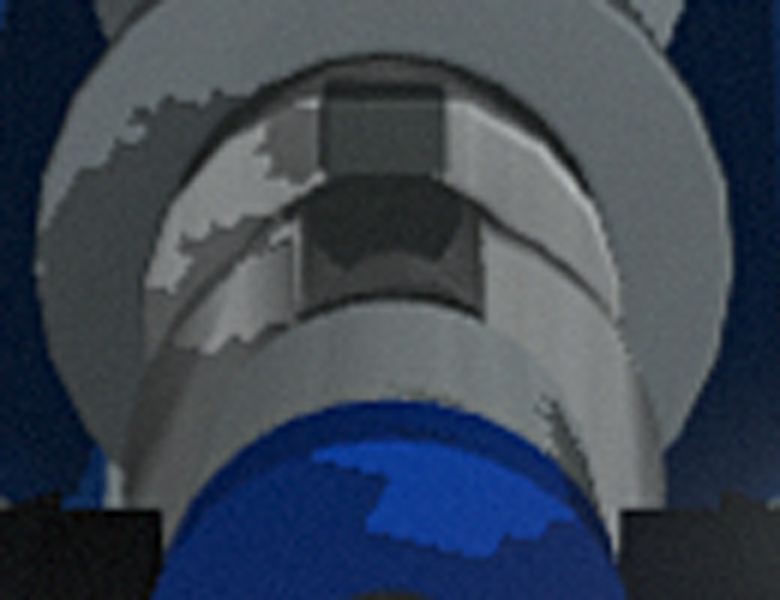

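Call:
apply_moves:
  motion:
    - [[0.2,-0.0003,-0.001,0.0,0,0,0],[0.2,-0.0003,-0.001,0.004,0,0,0],[0.2,-0.0003,-0.001,0.009,0,0,0],[0.2,-0.0003,-0.001,0.014,0,0,0],[0.2,-0.0003,-0.001,0.016,0,0,0],[0.2,-0.0003,-0.001,0.016,0,0,0],[0.2,-0.0003,-0.001,0.016,0,0,0]]

```text
time_s: 18.55
tcp_pos: [0.5573, 0.2082, 0.2242]
orientation: [3.139, -0.525, -2.953]
ft_force: [-0.8, 0.5, -4.9]
width: 0.0345
```

```bash
python3 - <<'E'
from h import *
g=np.load('grip_o.npy',allow_pickle=True).item();G=Ttool(g)
s=manip.get_state();print(s['ft_force'],s['wrist_torque'])
d,w=delta(G[:3,3]-.0*G[:3,2],G[:3,:3],s)
im=manip.camera('wrist');crop(im,285,215,130,100,6,'y_z')
E
```

```text
[-0.81739185  0.5286147  -4.91736808] [ 0.16444525 -0.71873098  0.02097305]
shift mm [-0.2  0.  13.1] turn deg [ 0.08 -0.06  0.08] |d| 0.013 |w| 0.1
y_z origin 220 165 k 6
```

View pics/y_z.png

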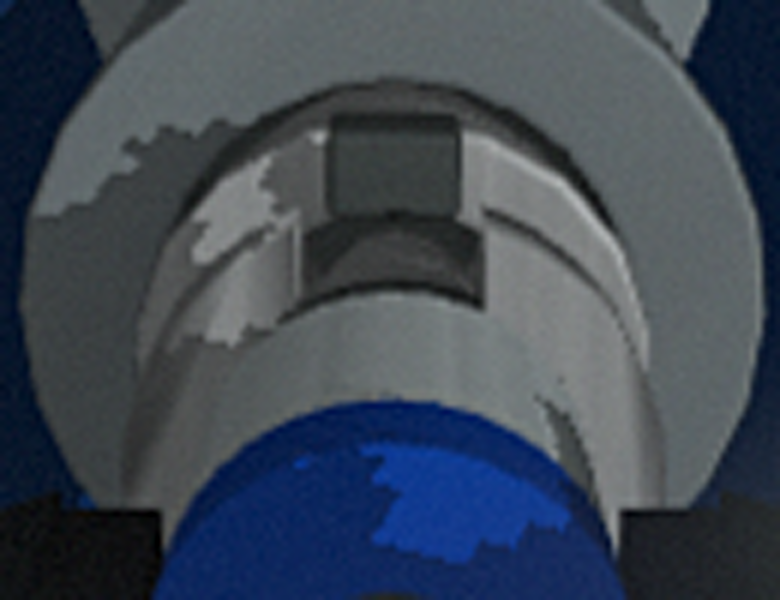

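Call:
apply_moves:
  motion:
    - [[0.2,0,0.0003,0.002,0,0,0],[0.2,0,0.0003,0.004,0,0,0],[0.2,0,0.0003,0.006,0,0,0],[0.2,0,0.0003,0.008,0,0,0],[0.2,0,0.0003,0.009,0,0,0],[0.2,0,0.0003,0.009,0,0,0]]

```text
time_s: 19.1
tcp_pos: [0.5528, 0.2077, 0.2164]
orientation: [3.139, -0.524, -2.953]
ft_force: [-1.6, 0.7, -4.7]
width: 0.0347
```

```bash
python3 - <<'E'
from h import *
g=np.load('grip_o.npy',allow_pickle=True).item();G=Ttool(g)
s=manip.get_state();print(s['ft_force'],s['wrist_torque'])
d,w=delta(G[:3,3]-.0*G[:3,2],G[:3,:3],s)
im=manip.camera('wrist');crop(im,285,215,130,100,6,'z_z')
E
```

```text
[-1.57816058  0.65847657 -4.68130664] [ 0.10076056 -0.66927279  0.00644874]
shift mm [-0.2 -0.3  4.1] turn deg [ 0.09 -0.05  0.08] |d| 0.004 |w| 0.1
z_z origin 220 165 k 6
```

View pics/z_z.png

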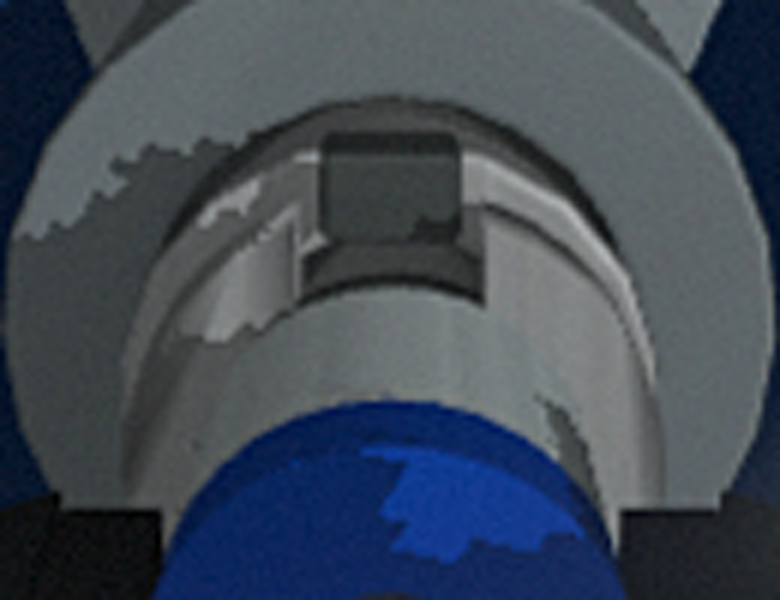

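Call:
apply_moves:
  motion:
    - [[0.2,-0.0001,-0.0002,0.001,0,0,0],[0.2,-0.0001,-0.0002,0.002,0,0,0],[0.2,-0.0001,-0.0002,0.003,0,0,0],[0.2,-0.0001,-0.0002,0.003,0,0,0]]

```text
time_s: 19.48
tcp_pos: [0.5515, 0.2075, 0.2141]
orientation: [3.138, -0.524, -2.953]
ft_force: [-2.8, -0.4, -3.3]
width: 0.0348
```

Call:
apply_moves:
  motion:
    - [[0.2,0,0,0.0005,0,0,0],[0.2,0,0,0.001,0,0,0]]

```text
time_s: 19.65
tcp_pos: [0.5512, 0.2074, 0.2133]
orientation: [3.138, -0.524, -2.953]
ft_force: [-1.7, 0.5, -2.4]
width: 0.0345
```

Call:
apply_moves:
  motion:
    - [[0.2,0,0,0.0005,0,0,0],[0.2,0,0,0.001,0,0,0]]

```text
time_s: 19.82
tcp_pos: [0.5506, 0.2073, 0.2124]
orientation: [3.138, -0.524, -2.953]
ft_force: [-0.3, 0.4, 1.2]
width: 0.035
```

Call:
apply_moves:
  motion:
    - [[0.2,0,0,0.0005,0,0,0],[0.2,0,0,0.001,0,0,0]]

```text
time_s: 19.98
tcp_pos: [0.5508, 0.2074, 0.2123]
orientation: [3.138, -0.522, -2.953]
ft_force: [0.9, -0.2, 6.2]
width: 0.0342
```

```bash
python3 - <<'E'
from h import *
g=np.load('grip_o.npy',allow_pickle=True).item();G=Ttool(g)
s=manip.get_state();print(s['ft_force'],s['wrist_torque'])
d,w=delta(G[:3,3]-.0*G[:3,2],G[:3,:3],s)
im=manip.camera('wrist');crop(im,285,230,160,120,5,'A_z')
E
```

```text
[ 0.87819876 -0.15105771  6.18016581] [-0.11688924  0.01485904  0.09135597]
shift mm [ 0.1 -0.4 -0.5] turn deg [0.14 0.08 0.07] |d| 0.001 |w| 0.2
A_z origin 205 170 k 5
```

View pics/A_z.png

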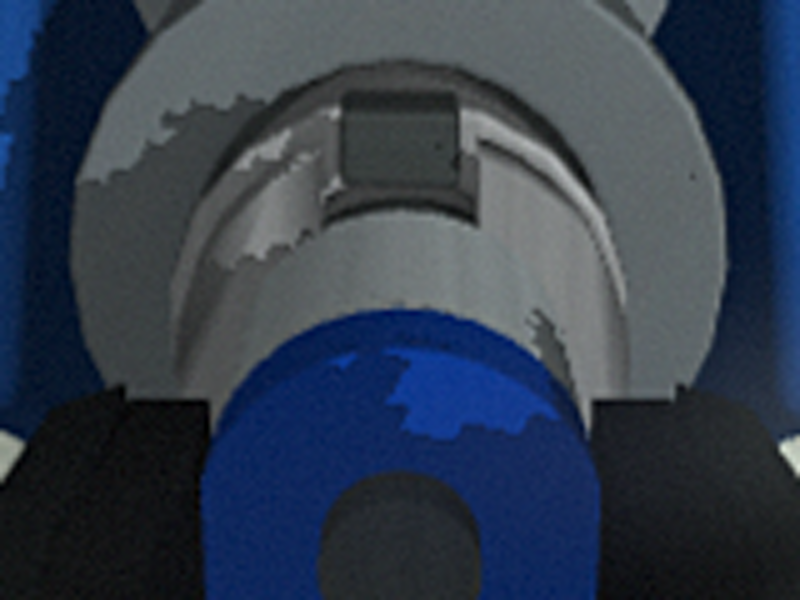

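Call:
apply_moves:
  motion:
    - [[0.8,0,0,0,0,0,0],[0.8,0,0,0,0,0,0],[0.8,0,0,0,0,0,0],[0.8,0,0,0,0,0,0],[0.8,0,0,0,0,0,0],[0.8,0,0,0,0,0,0]]

```text
time_s: 20.53
tcp_pos: [0.5503, 0.2071, 0.2112]
orientation: [3.139, -0.524, -2.953]
ft_force: [0.4, -0.0, 0.1]
width: 0.0699
```

Call:
apply_moves:
  motion:
    - [[0.9,0,0,-0.01,0,0,0],[0.9,0,0,-0.03,0,0,0],[0.9,0,0,-0.06,0,0,0],[0.9,0,0,-0.09,0,0,0],[0.9,0,0,-0.115,0,0,0],[0.9,0,0,-0.115,0,0,0],[0.9,0,0,-0.115,0,0,0]]

```text
time_s: 21.12
tcp_pos: [0.6075, 0.2182, 0.3113]
orientation: [3.137, -0.521, -2.953]
ft_force: [-0.6, -0.0, -0.9]
width: 0.079
```

```bash
python3 - <<'E'
from h import *
s=manip.get_state();print(s['tcp_pos'],s['ft_force'],s['width'])
im=manip.camera('wrist');cv2.imwrite('pics/B_w.png',im[:,:,::-1]);crop(im,287,185,120,100,6.6,'B_z')
im=manip.camera('scene');cv2.imwrite('pics/B_s.png',im[:,:,::-1])
im=manip.camera('top');cv2.imwrite('pics/B_t.png',im[:,:,::-1])
E
```

```text
[0.6075066  0.21815304 0.31133184] [-0.57890182 -0.01265468 -0.878904  ] 0.07904032730027001
B_z origin 227 135 k 6.6
```

View pics/B_z.png

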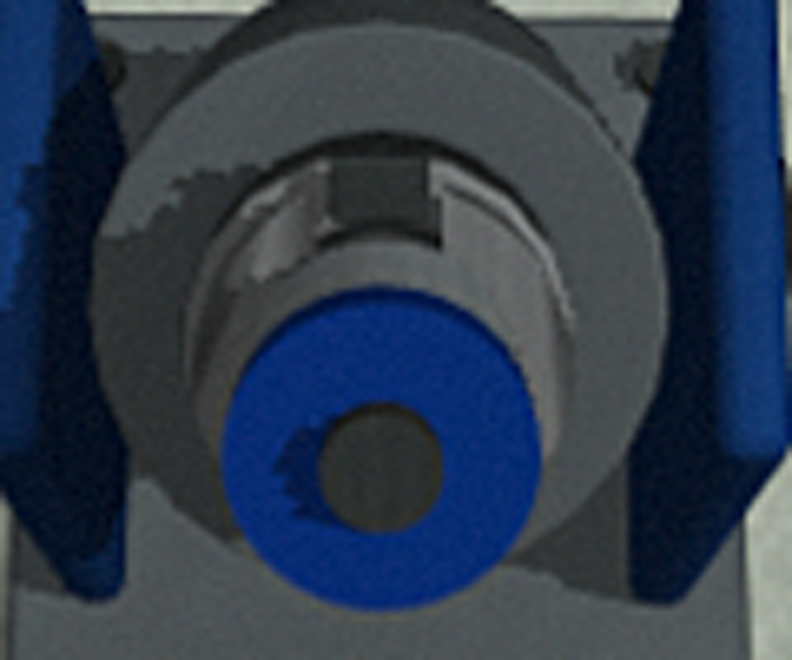

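View pics/B_s.png

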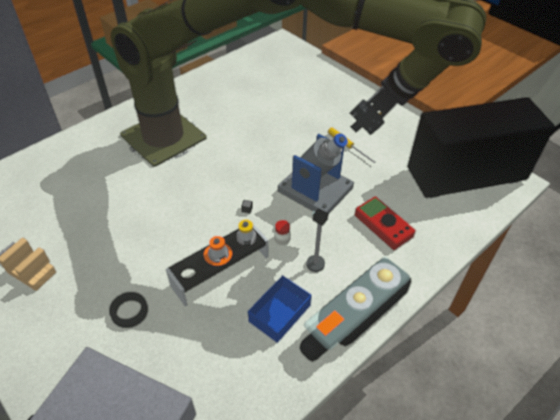

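View pics/B_t.png

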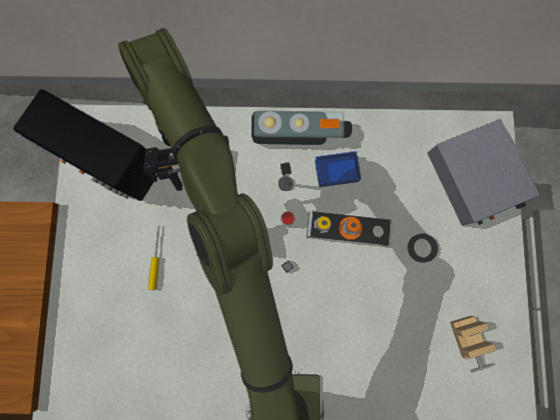

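```bash
python3 - <<'E'
import cv2,numpy as np
a=cv2.imread('pics/h_w.png')[50:350,150:650];b=cv2.imread('pics/A_z.png')[50:350,150:650]
o=np.vstack([a,b]);o=np.clip(o.astype(float)*1.5,0,255).astype('uint8');cv2.imwrite('pics/C.png',o)
a=cv2.imread('pics/c_z.png')[100:400,150:650];b=cv2.imread('pics/B_z.png')[100:400,140:640]
o=np.clip(np.vstack([a,b]).astype(float)*1.5,0,255).astype('uint8');cv2.imwrite('pics/D.png',o)
E
```

```text
(no output)
```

View pics/C.png

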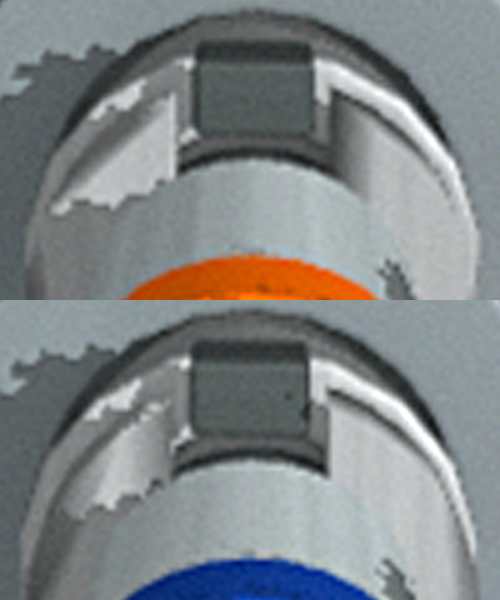

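View pics/D.png

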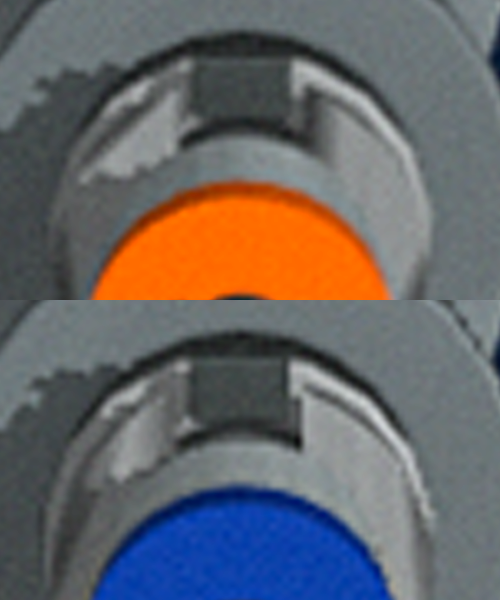

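```bash
python3 - <<'E'
from h import *
h=np.array([np.cos(np.radians(10.7)),np.sin(np.radians(10.7)),0]);a=ax(10.7)
f=np.array([.5338,.2037,.182])
H=np.array(manip.camera_model('wrist')['hand_eye'])
for ph in(0,20):
    p=np.radians(ph);z=np.sin(p)*h-np.cos(p)*np.array([0,0,1]);R=Rtool(-z,-h)
    look=-R@H[:3,2]
    cam=f+.01*a-.29*look
    tcp=cam-R@H[:3,3]
    tip=tcp+.022*R[:,2]
    print(ph,tcp,'tip-f in (h,z):',(tip-f)@h,(tip-f)[2],'axis ang',np.degrees(np.arccos(-look@a)))
    d,w=delta(tcp,R)
E
```

```text
0 [0.52936665 0.20353719 0.31461098] tip-f in (h,z): -0.004386493572284843 0.11061097975027162 axis ang 46.17974456695527
shift mm [69.7  0.8 35. ] turn deg [  0.1  -30.17   0.09] |d| 0.078 |w| 30.2
20 [0.48826635 0.19577121 0.30392547] tip-f in (h,z): -0.03868962056525072 0.10125222879666212 axis ang 66.17973931603773
shift mm [100.5   0.9  65.2] turn deg [  0.11 -50.17   0.08] |d| 0.12 |w| 50.2
```

Call:
apply_moves:
  motion:
    - [[0.9,0.015,0,0.005,0,-7,0],[0.9,0.03,0,0.012,0,-14,0],[0.9,0.045,0,0.02,0,-21,0],[0.9,0.06,0,0.03,0,-28,0],[0.9,0.075,0,0.042,0,-35,0],[0.9,0.088,0,0.053,0,-42,0],[0.9,0.1,0.001,0.065,0.1,-49,0],[0.9,0.1,0.001,0.065,0.1,-50.2,0]]

```text
time_s: 21.93
tcp_pos: [0.4856, 0.1949, 0.3041]
orientation: [3.14, 0.334, -2.954]
ft_force: [1.2, 0.1, -1.2]
width: 0.079
```

```bash
python3 - <<'E'
from h import *
s=manip.get_state();print(s['tcp_pos'],s['orientation'],s['q'].round(2))
im=manip.camera('wrist');cv2.imwrite('pics/E_w.png',im[:,:,::-1]);np.save('s_E.npy',s,allow_pickle=True)
crop(im,285,200,120,100,6.6,'E_z')
E
```

```text
[0.48562398 0.19485234 0.3040876 ] [ 3.13951603  0.33429711 -2.95442678] [-0.29  0.35 -0.34  2.07  0.54  0.49  0.71]
E_z origin 225 150 k 6.6
```

View pics/E_z.png

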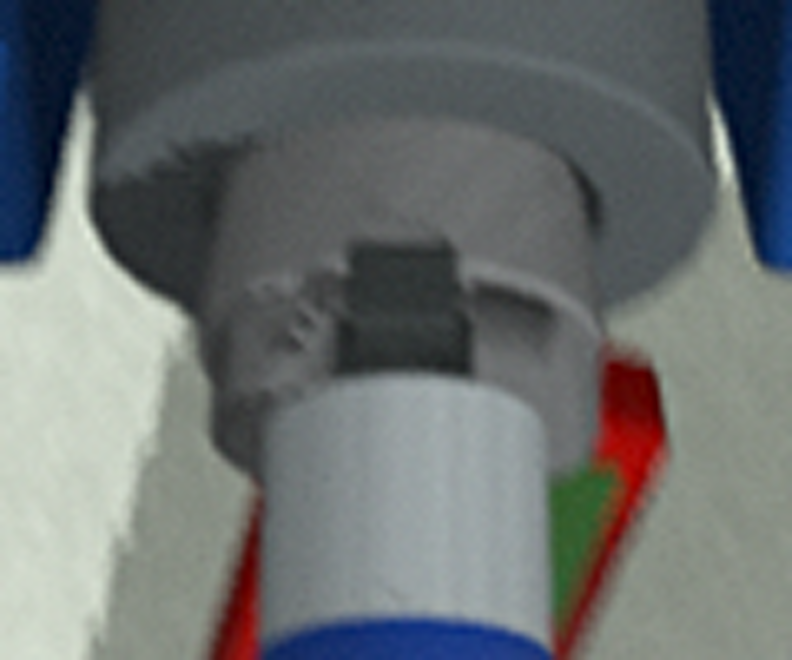

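Call:
apply_moves:
  motion:
    - [[0.9,0,0,0,0,0,0],[0.9,0,0,0,0,0,0],[0.9,0,0,0,0,0,0]]

```text
time_s: 22.23
tcp_pos: [0.4916, 0.197, 0.3053]
orientation: [3.14, 0.334, -2.956]
ft_force: [-0.3, 0.3, -0.2]
width: 0.0794
```

```bash
python3 - <<'E'
from h import *
s=manip.get_state();print(s['tcp_pos'],s['orientation'])
im=np.mean([manip.camera('wrist').astype(float) for _ in range(6)],0);im=np.clip(im*1.5,0,255).astype('uint8');np.save('s_F.npy',s,allow_pickle=True)
crop(im,285,200,90,72,8.8,'F_z')
f=np.array([.5338,.2037,.182]);a=ax(10.7);h=np.array([np.cos(np.radians(10.7)),np.sin(np.radians(10.7)),0]);x=-np.cos(np.pi/6)*h+np.array([0,0,.5]);y=np.cross(a,x)
q=lambda P:((proj('wrist',P,s)-[240,164]+.5)*8.8-.5).round(0).tolist()
print('face rim',q([f+.027*x,f+.027*(x*.5+y*.866),f+.027*(x*.5-y*.866),f+.027*y,f-.027*y]))
print('flange bottom/top rims ±y',q([f+.025*y,f-.025*y,f+.01*a+.025*y,f+.01*a-.025*y]))
print('body base/top ±y',q([f+.01*a+.018*x,f+.05*a+.018*y,f+.05*a-.018*y,f+.05*a+.018*x]))
print('dog',q([f+.027*x,f+.027*x+.008*a,f+.0185*x+.008*a]))
E
```

```text
[0.4916063  0.1970474  0.30530597] [ 3.140157    0.33438835 -2.95636253]
F_z origin 240 164 k 8.8
face rim [[390.0, 135.0], [136.0, 208.0], [645.0, 207.0], [110.0, 274.0], [672.0, 272.0]]
flange bottom/top rims ±y [[130.0, 273.0], [651.0, 272.0], [127.0, 368.0], [655.0, 367.0]]
body base/top ±y [[391.0, 283.0], [190.0, 775.0], [593.0, 774.0], [391.0, 710.0]]
dog [[390.0, 135.0], [390.0, 216.0], [391.0, 260.0]]
```

View pics/F_z.png

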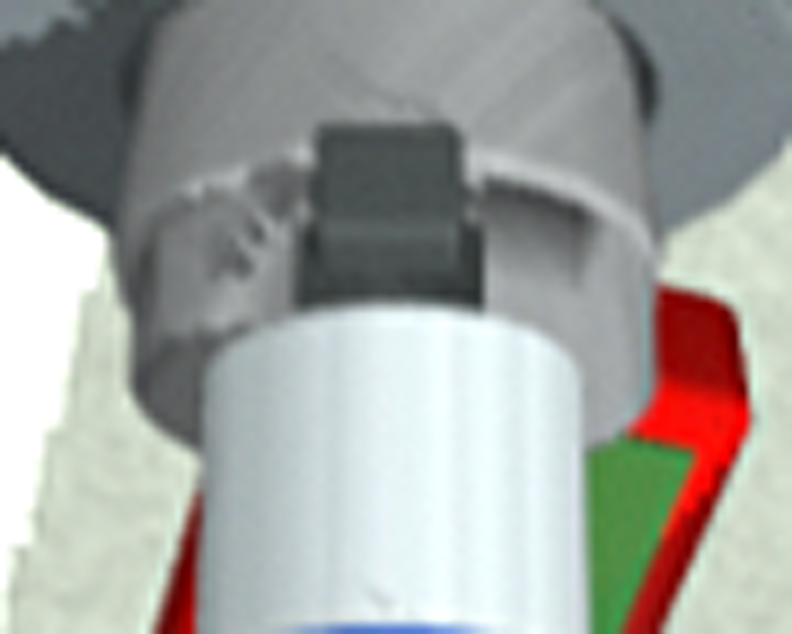

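```bash
cat > ov.py <<'E'
from h import *
s=np.load('s_F.npy',allow_pickle=True).item()
def draw(f,p,sx,sy,name,rot=0):
    im=cv2.imread('pics/F_z.png')
    a=ax(10.7);h=np.array([np.cos(np.radians(10.7)),np.sin(np.radians(10.7)),0]);x=-np.cos(np.pi/6)*h+np.array([0,0,.5]);y=np.cross(a,x)
    t=np.radians(np.arange(0,361,4))[:,None]
    def c(o,r,z,col,cl=True):
        q=((proj('wrist',o+r*(np.cos(t)*x+np.sin(t)*y)+z*a,s)-[240,164]+.5)*8.8-.5)
        cv2.polylines(im,[q.round().astype(int)],cl,col,1)
    c(f,.027,0,(0,255,255));
    dg=np.array([f+X*x+Y*y+Z*a for X,Y,Z in[(.027,-.0065,0),(.027,.0065,0),(.027,.0065,.008),(.0185,.0065,.008),(.0185,-.0065,.008),(.027,-.0065,.008)]])
    cv2.polylines(im,[((proj('wrist',dg,s)-[240,164]+.5)*8.8-.5).round().astype(int)],True,(0,255,255),1)
    o=f+sx*x+sy*y+p*a
    c(o,.025,0,(0,0,255));c(o,.025,.01,(0,255,0));c(o,.018,.01,(255,0,255));c(o,.018,.05,(255,0,255))
    cv2.imwrite(f'pics/{name}.png',im)
E
python3 - <<'E'
from ov import *
f=np.array([.5338,.2037,.182]);a=ax(10.7)
h=np.array([np.cos(np.radians(10.7)),np.sin(np.radians(10.7)),0]);x=-np.cos(np.pi/6)*h+np.array([0,0,.5])
draw(f+.0015*x,0,-.0005,0,'G0')
E
```

```text
(no output)
```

View pics/G0.png

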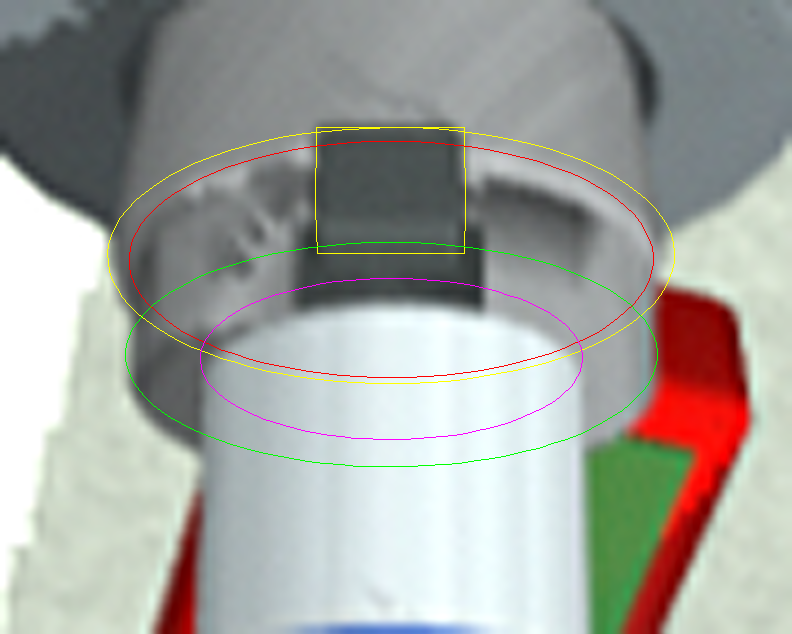

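```bash
python3 - <<'E'
from h import *
s=np.load('grip_o.npy',allow_pickle=True).item();T=Ttool(s)
q=lambda P:((proj('wrist',[T[:3,:3]@np.array(p)+T[:3,3] for p in P],s)-[205,170]+.5)*5-.5).round(0).tolist()
for g in(.0325,.0335,.0345):
    print(g,'bodybase',q([(.018,0,g-.01)]),'slotcorner',q([(.0235,.0085,g-.01),(.0235,-.0085,g-.01)]),'flange limb',q([(0,.025,g-.01)]),'dog top inner/outer',q([(.0185,0,g-.008),(.027,0,g-.008),(.027,0,g)]),'bandtop',q([(.018,0,g-.05)]))
E
```

```text
0.0325 bodybase [[408.0, 212.0]] slotcorner [[489.0, 162.0], [328.0, 162.0]] flange limb [[636.0, 369.0]] dog top inner/outer [[408.0, 202.0], [408.0, 126.0], [408.0, 108.0]] bandtop [[410.0, 352.0]]
0.0335 bodybase [[408.0, 209.0]] slotcorner [[488.0, 160.0], [328.0, 160.0]] flange limb [[635.0, 366.0]] dog top inner/outer [[408.0, 200.0], [408.0, 123.0], [408.0, 106.0]] bandtop [[410.0, 348.0]]
0.0345 bodybase [[408.0, 207.0]] slotcorner [[488.0, 157.0], [328.0, 157.0]] flange limb [[634.0, 362.0]] dog top inner/outer [[408.0, 197.0], [408.0, 121.0], [408.0, 103.0]] bandtop [[410.0, 343.0]]
```

```bash
python3 - <<'E'
from h import *
h=np.array([np.cos(np.radians(10.7)),np.sin(np.radians(10.7)),0]);a=ax(10.7)
f=np.array([.5338,.2037,.182])
H=np.array(manip.camera_model('wrist')['hand_eye'])
for ph,dd in((38,.25),(38,.3),(40,.27)):
    p=np.radians(ph);z=np.sin(p)*h-np.cos(p)*np.array([0,0,1]);R=Rtool(-z,-h)
    look=-R@H[:3,2]
    cam=f+.01*a-dd*look
    tcp=cam-R@H[:3,3]
    tip=tcp+.022*R[:,2]
    print(ph,dd,tcp,'tip-f (h,z):',((tip-f)@h).round(3),(tip-f)[2].round(3),'along axis',((tip-f)@a).round(3),'axis ang',np.degrees(np.arccos(-look@a)))
    d,w=delta(tcp,R)
E
```

```text
38 0.25 [0.48921786 0.19606803 0.25980909] tip-f (h,z): -0.032 0.06 along axis 0.037 axis ang 84.17965022718907
shift mm [16.1 -0.2 41.8] turn deg [  0.02 -18.9   -0.07] |d| 0.045 |w| 18.9
38 0.3 [0.44938208 0.18852949 0.28907137] tip-f (h,z): -0.072 0.09 along axis 0.042 axis ang 84.17965022718907
shift mm [44.8 -0.2  0.9] turn deg [  0.02 -18.9   -0.07] |d| 0.045 |w| 18.9
40 0.27 [0.47055063 0.19253622 0.26914599] tip-f (h,z): -0.05 0.07 along axis 0.036 axis ang 86.1796501757517
shift mm [31.  -0.2 26.8] turn deg [ 2.00e-02 -2.09e+01 -7.00e-02] |d| 0.041 |w| 20.9
```

Call:
apply_moves:
  motion:
    - [[0.9,0.015,0,0,0,-6,0],[0.9,0.03,0,0,0,-12,0],[0.9,0.045,0,0.001,0,-18,0],[0.9,0.045,0,0.001,0,-18.9,0],[0.9,0.045,0,0.001,0,-18.9,0],[0.9,0.045,0,0.001,0,-18.9,0],[0.9,0.045,0,0.001,0,-18.9,0]]

```text
time_s: 23.12
tcp_pos: [0.4671, 0.1704, 0.2907]
orientation: [-3.055, 0.585, -2.951]
ft_force: [0.8, 0.0, 0.5]
width: 0.0792
```

```bash
python3 - <<'E'
from h import *
s=manip.get_state();print(s['tcp_pos'],s['orientation'],s['q'].round(2))
im=np.mean([manip.camera('wrist').astype(float) for _ in range(6)],0);im=np.clip(im*1.5,0,255).astype('uint8');np.save('s_H.npy',s,allow_pickle=True)
cv2.imwrite('pics/H_w.png',im[:,:,::-1])
crop(im,285,200,90,72,8.8,'H_z')
E
```

```text
[0.46710067 0.17038772 0.29071865] [-3.05539354  0.58543188 -2.95080204] [-0.6   0.32 -0.09  2.39  1.71  0.38 -0.57]
H_z origin 240 164 k 8.8
```

View pics/H_z.png

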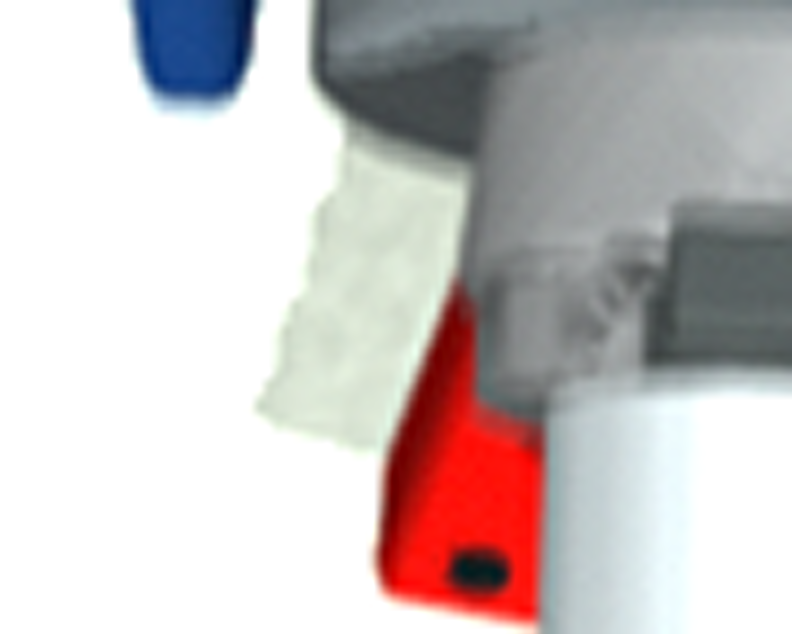

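Call:
apply_moves:
  motion:
    - [[0.9,0,0,0,0,0,0],[0.9,0,0,0,0,0,0],[0.9,0,0,0,0,0,0],[0.9,0,0,0,0,0,0]]

```text
time_s: 23.75
tcp_pos: [0.4669, 0.1696, 0.2906]
orientation: [-3.055, 0.583, -2.951]
ft_force: [0.6, 0.1, -1.1]
width: 0.0792
```

```bash
python3 - <<'E'
from h import *
s=manip.get_state();print(s['tcp_pos'],s['orientation'],s['q'].round(2))
im=np.mean([manip.camera('wrist').astype(float) for _ in range(6)],0);im=np.clip(im*1.2,0,255).astype('uint8');np.save('s_H.npy',s,allow_pickle=True)
cv2.imwrite('pics/I_w.png',im[:,:,::-1])
f=np.array([.5338,.2037,.182]);u=proj('wrist',[f+.01*ax(10.7)],s)[0];print(u)
crop(im,u[0],u[1],90,72,8.8,'I_z')
E
```

```text
[0.46694962 0.16964197 0.29060823] [-3.05458467  0.58324136 -2.95116835] [-0.6   0.32 -0.09  2.39  1.7   0.37 -0.56]
[323.52775687 207.86803122]
I_z origin 278 171 k 8.8
```

View pics/I_z.png

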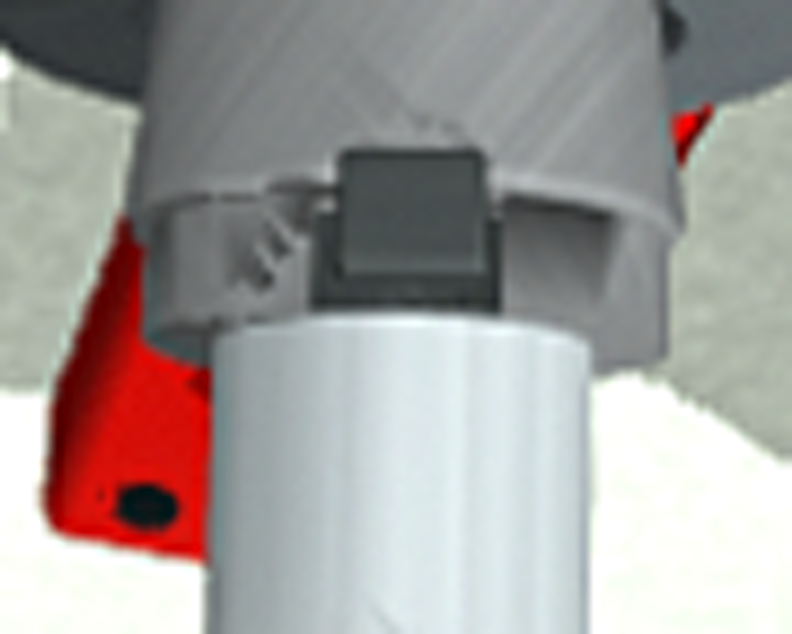

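```bash
cat > ov2.py <<'E'
from h import *
s=np.load('s_H.npy',allow_pickle=True).item()
O=[278,171]
a=ax(10.7);h=np.array([np.cos(np.radians(10.7)),np.sin(np.radians(10.7)),0]);x=-np.cos(np.pi/6)*h+np.array([0,0,.5]);y=np.cross(a,x)
Q=lambda P:((proj('wrist',P,s)-O+.5)*8.8-.5)
def panel(f,p,sx,sy):
    im=cv2.imread('pics/I_z.png')
    t=np.radians(np.arange(0,361,4))[:,None]
    def c(o,r,z,col):
        cv2.polylines(im,[Q(o+r*(np.cos(t)*x+np.sin(t)*y)+z*a).round().astype(int)],True,col,1)
    c(f,.027,0,(0,255,255))
    for Z in(0,.008):
        dg=np.array([f+X*x+Y*y+Z*a for X,Y in[(.027,-.0065),(.027,.0065),(.0185,.0065),(.0185,-.0065)]])
        cv2.polylines(im,[Q(dg).round().astype(int)],True,(0,255,255),1)
    o=f+sx*x+sy*y+p*a
    c(o,.025,0,(0,0,255));c(o,.025,.01,(0,255,0));c(o,.018,.01,(255,0,255))
    return im[100:420]
E
python3 - <<'E'
from ov2 import *
f=np.array([.5338,.2037,.182]);print(Q([f+.027*x,f+.027*x+.008*a]))
# shift f so that dog top outer edge centre sits at (415,270)
from scipy.optimize import least_squares
r=least_squares(lambda v:(Q([f+v[0]*a+v[1]*y+.027*x+.008*a])-[415,270]).ravel(),[0,0]);print(r.x)
f2=f+r.x[0]*a+r.x[1]*y
cv2.imwrite('pics/J.png',np.vstack([panel(f2,0,-.001,0)[:300],panel(f2,.002,-.001,0)[:300]]))
E
```

```text
[[417.59741808 159.89397663]
 [415.84060993 250.2157484 ]]
[1.74150096e-03 3.86753829e-05]
```

View pics/J.png

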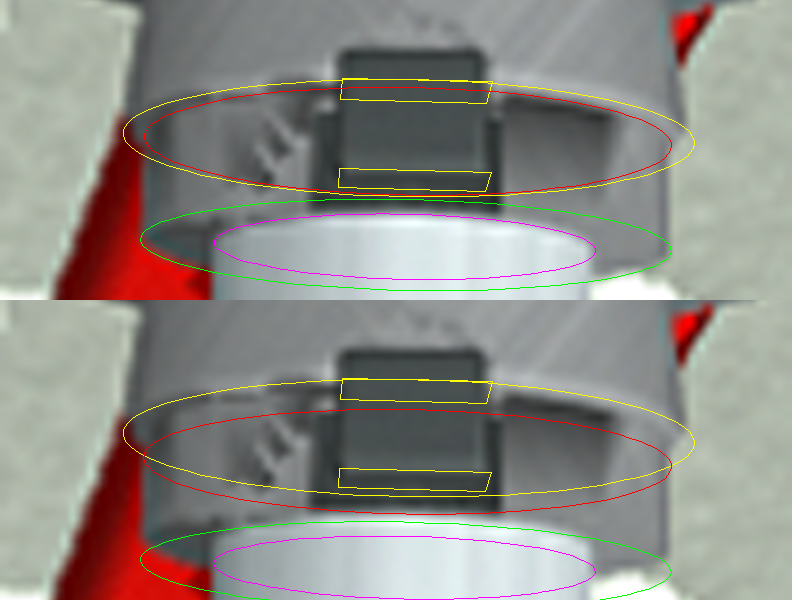

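Call:
apply_moves:
  motion:
    - [[0.9,0,0,-0.02,0,0,0],[0.9,0,0,-0.04,0,0,0],[0.9,0,0,-0.04,0,0,0],[0.9,0,0,-0.04,0,0,0]]

```text
time_s: 24.38
tcp_pos: [0.4447, 0.1694, 0.3245]
orientation: [-3.056, 0.585, -2.951]
ft_force: [-0.5, 0.8, -0.2]
width: 0.0797
```

```bash
python3 - <<'E'
from h import *
s=manip.get_state();print(s['time_s'],s['tcp_pos'],s['ft_force'],abs(s['joint_velocities']).max())
cv2.imwrite('pics/K_s.png',manip.camera('scene')[:,:,::-1])
E
```

```text
24.3833 [0.44473029 0.1693794  0.32449998] [-0.48462818  0.82559139 -0.21263474] 0.0361543359385879
```

View pics/K_s.png

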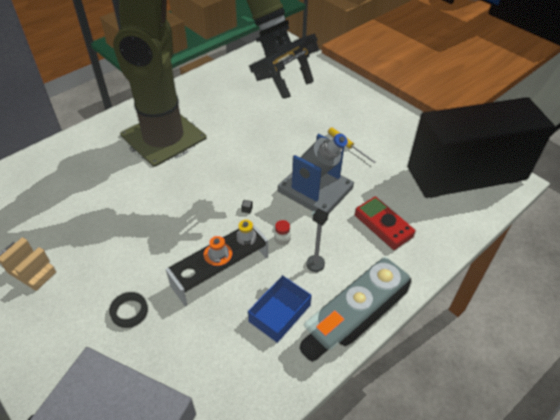

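The scene view shows blue in the spindle (340,140), orange in its ringed place (217,250) and yellow untouched (245,230). The arm is clear and everything else is where it was.

```bash
python3 -c "
from bench import manip
print(manip.close_job())"
```

```text
the job is handed in; nothing more can be done
None
```

The arbor change is done and handed in at about 24 s of the 69 s allowed. I moved the orange-banded arbor from the spindle to the ringed rack place. I then took the blue-banded arbor from the rack and seated it in the spindle.

**Orange:** I lowered it until the force reading changed from carrying its weight to light contact (a 2–5 N push), then let go. In the pictures it stands centred in the ring.

**Blue:** It stopped within about 0.5 mm of the depth at which I had gripped the orange arbor, with the dogs in its slots and a reaction of roughly 10 N. In a near-side view from the wrist camera, the outline for a flange flat on the face matched. The outline for a flange standing 2 mm proud clearly did not.

**One check disagreed:** An earlier, steeper view suggested the blue flange might stand about 2 mm proud. I took that as calibration error, because the side view and the depth comparison both contradict it.

**Everything else:** In the last scene picture the yellow arbor and the other things on the bench were where they began. The gripper was open and clear of everything, with under about 1 N on the wrist.

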